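Zero the readout, snap the pressure logger onto the slanted nipple and hold it

ROBOT

A 6-joint arm with a two-finger parallel gripper is mounted at the origin on a cart in front of the work surface, level with it; the furniture and walls round the work are solid. World frame = base frame: x ahead of the robot, y to its left, z up, the work surface at z = 0. Lengths are in m, angles in rad, forces in N, time in s.
With the tool pointing down it reaches from about 0.3 to 0.775 m from the base axis. Payload 14.6 kg.
Tool frame: the origin (TCP) lies at the very end of the fingers, on their centre line; the grasp point (between the pads) lies 19 mm behind it; y points along the fingers, x is the direction in which the jaws open and shut, and the axes are right-handed (so a half turn about y gives the same grasp; the last joint's range is limited). The gripper opens to 94 mm and grips with 3 to 60 N. Pads are 16 mm wide; open, the fingers measure 119 mm over their backs; the gripper's body (75 mm by 177 mm) begins 78 mm behind the grasp point.
Start: joints at [1.154, 0.3, 1.521, -0, 1.321, -0.067], TCP at [0.188, 0.517, 0.205] pointing down, gripper open.
Joint ranges: [-3.03, 3.03], [-0.79, 2.21], [0.23, 2.52], [-1.04, 4.18], [0, 3.07], [-2.55, 2.55]. Speed limits (rad/s): [2.22, 2.22, 2.57, 3.14, 3.14, 3.14].

INTERFACE

Orientations are given as [roll, pitch, yaw] about the fixed x, y, z axes, in that order (R = Rz(yaw) Ry(pitch) Rx(roll)).
In Python, from station import get_obs, cams, hand_in gives the robot as it stands. The module is installed in compiled form; this text tells all that it offers.
- The arm moves only by the tool step_arm, never from a script. Its argument "plan" is a list of rows, each an object with "grip": the closure, from -1 (fully open) to 1 (shut), so that 0 is half open; "slide": the shift along the tool's x, y, z in m, a list of three; "spin": the turn about the tool's y in degrees. A call has 1 to 20 rows; each row shifts and turns the commanded pose from where the row before left it, along the tool's axes as they then stand; what a row does not reach is not made up. A row lasts 1/12 s, in which the tool goes at most 41.7 mm and 7.16 degrees, less where a joint would pass 70% of its speed; a pose out of reach is approached as far as the arm can. A call is refused whole if a number of a shift passes 0.0417 or a number of a turn 7.16, either way. A call with a gripper value outside its range is refused whole. The fingers move at their own pace and stop on an object; "force" is the grip in N (left out, the last holds). Time passes only in rows, so rows that do not move let the fingers close. It gives the time, the measured TCP pose, the force and the opening at its end, in the units of the state.
- get_obs(): the state, without advancing time (a new reading comes with each control period).
- cams.camera(name): name is "scene" or "side" or "wrist"; returns the picture (420x560x3 uint8, blue, green, red); there is no depth.
- cams.calibration(name): a dict with "K" (3x3 intrinsics, pixels), "T" (4x4, takes a point from camera to world coordinates). Camera axes: x right, y up, looking along -z (the intrinsics and any distortion apply to the point x, -y, -z); pixel columns grow to the right and rows downward; lengths in m; the calibration is good to about 2 mm. The wrist camera is an equidistant fisheye: a pixel r from the principal point sees the ray r / f radians off the axis. A picture is of the moment at which its call begins: read the wrist's pose just before it. calibration takes no time and is no camera call; for the wrist camera it gives the pose at the moment of the call.
- hand_in(): hands the job in, once; it reports no verdict.
The state is a dict: "time_s": time; "qpos": joint angles; "joint_vel": joint speeds; "tau": joint torques, N m; "ee_pos": TCP position; "eef_rot": TCP orientation; "force": force on the tool from outside, world axes, zero at the start; "moment": the same for the moment, N m; "grip_width": finger opening in m.
Only numpy, scipy, OpenCV 4.12 (cv2) and the standard library are available. Lean on these libraries where they do the work, as an engineer would, in place of code of your own. Each camera call takes 0.05 s, during which the arm holds its last target.

TASK

Take a pressure reading at the sampling nipple: first press the zero button on the small grey console fully down and let it come up again. Then pick up the plug-on pressure logger, push it squarely onto the slanted nipple of the metal sampling block until it snaps fully home on its seat, and keep it there: the spring inside pushes it off again if you let go, so finish while still gripping the logger and holding it home. Leave the glassware, the bottles and the label roll where they stand.

Things in the scene. Friction and masses are not known exactly. Their poses are not given: they have to be found in the camera images.
- zero_button (a joint): Travel of the zero button in m: 0 = up, grows as it is pressed, 0.006 = fully down (about 1.5 N to start it, 5 N fully down; springs back by itself).
- zero_button_top (a point): Centre of the button's top face, z up, 70 mm above the worktop when up. A round plain grey push button, 28 mm diameter, standing 10 mm proud of its dark metal collar (44 mm diameter, 12 mm high) on the console's flat top; it moves straight down 6 mm.
- console: Small grey readout console, 90 x 120 mm and 48 mm high, fixed to the worktop; origin at the centre of its underside, z up. A dark display lies on the +x half of its top; the button sits at x = -20 mm, y = -24 mm. It may stand on either side of the sampling block. Behind the right-hand place stands a large cream instrument, 180 mm high, a fixed obstacle.
- logger: Plug-on pressure logger, loose, round, 80 mm tall, 0.11 to 0.22 kg; stands upright on the worktop, mouth down, on either side of the block. Origin: centre of its mouth (lower rim); z along its axis towards the grip (up as it stands). Steel socket 38 mm diameter to z = 24 mm, collar 44 mm to z = 30 mm, ribbed grip 31 mm diameter from z = 30 to 80 mm, to be pinched.
- manifold: The metal sampling block, fixed to the worktop: dark base plate 100 x 110 mm, 10 mm thick, with an aluminium block up to z = 52 mm on it and a slanted round boss that carries the nipple. Origin at the centre of its underside; z up. The nipple leans towards the block's own -x.
- nipple: Steel nipple. Origin: centre of its flat seat (end face of the boss, 42 mm diameter), 72 mm above the worktop; z points outwards along its axis, which leans 0.35 rad (20 degrees) from vertical towards the block's -x. The logger is home when its mouth rests on the seat: origins together, z axes the same way; any turn about the axis will do.
- valve_pin (a joint): How far the valve pin is pushed in, m: 0 = out, about 0.008 when the logger is home (it meets the pin 8 mm before the seat). Its spring pushes back along the axis with 7 N at 0 and 12.6 N when home, more than the sprung balls can hold; passing the balls takes several newtons more.
- beaker: Small glass beaker, 50 mm wide, 59 mm tall, loose; bystander. Origin at the centre of its underside.
- brown_bottle: Small brown bottle with black cap, 36 mm diameter, 80 mm tall, loose; bystander. Origin at the centre of its underside.
- tape_roll: Roll of white labels lying flat, 59 mm diameter, 19 mm high, loose; bystander. Origin at the centre of its underside.
- white_bottle: White bottle, 50 mm diameter, 125 mm tall, loose, behind the block; bystander. Origin at the centre of its underside.
- flask: Conical flask, 62 mm diameter, 100 mm tall, loose, behind the block; bystander. Origin at the centre of its underside.
- logger_collar (a point): On the logger's axis at the top of its collar, where the grip begins (logger z = 30 mm); finger ends may rest on the collar to push. Inside the logger: mouth chamfered from 25 mm to a lip of 21 mm diameter at z = 3 to 6 mm, then a cavity of 26 mm diameter up to a closed ceiling at z = 24 mm.
- nipple_tip (a point): Rounded tip of the nipple's 18 mm thick post, 21 mm along the axis from the seat; axes as the nipple's. Four sprung balls stand 3 mm out of the post's side, 10.5 mm from the seat, and snap in behind the logger's lip. A brass valve pin, 7 mm diameter, stands out of the tip up to 32 mm from the seat.

How it is judged:
On the way, in this order (a step that is already met when the one before it is completed fails the run):
1. the zero button is pressed fully down (value of joint zero_button above 0.005 m), for 0.1 s.
2. the button is let up again (value of joint zero_button below 0.001 m), for 0.1 s.
3. the logger is picked up off the worktop in the gripper (height (world z) of logger above 0.03 m and contact force between logger and the fingers above 1 N), for 0.2 s.
4. the logger is snapped home on the nipple (z of logger in the frame of nipple below 0.002 m and distance between logger and nipple below 0.004 m and angle between the z axis of logger and the z axis of nipple, either way round below 0.08 rad and value of joint valve_pin above 0.006 m), for 0.2 s.
At the end, for the whole second after the job is handed in: Logger on the nipple: mouth within 2 mm of the seat, origins within 4 mm, axes within 0.08 rad; pin in over 6 mm, pressing on the logger with over 6 N; the fingers still grip the logger (over 2 N), under 20 mm/s; button up within 1 mm (all of step 4 and contact force between logger and valve_pin above 6 N and contact force between logger and the fingers above 2 N and linear speed of logger below 0.02 m/s and value of joint zero_button below 0.001 m); the arm keeps its last pose, push and grip.
It fails at once if a bystander is shifted by more than 30 mm (distance of any of beaker, brown_bottle, tape_roll, white_bottle, flask from where it was at the start of the episode above 0.03 m).
It also fails if it takes over 64 s, if anything falls off the work surface, if the arm or the gripper's body presses on something with over 40 N, if the wrist force passes 120 N, or if a joint passes its speed limit or range.

## Working session

There is one attempt and no reset: what is moved stays moved. The work goes in short steps, Python scripts to look and compute and a tool call to move; the robot and the scene stay as the last step left them, time stands still between calls to the robot, and variables do not carry over. Pictures are saved under pics/ and viewed, and the job is handed in when it is done.

Besides the shell and the picture viewer there is one more tool, called after "Request:" in YAML: its name, and indented under it one key for each argument. step_arm: Moves the arm, as the interface text tells. Its arguments: {"type":"object","properties":{"plan":{"type":"array","items":{"type":"object","properties":{"grip":{"type":"number"},"slide":{"type":"array","items":{"type":"number"}},"spin":{"type":"number"}}}},"force":{"type":"number"}},"required":["plan"]}

```bash
mkdir -p pics; ls
python3 - <<'E'
from station import get_obs, cams
import cv2, numpy as np
np.set_printoptions(precision=4,suppress=True)
print(get_obs())
for n in ["scene","side","wrist"]:
    c=cams.calibration(n); print(n,{k:(np.array(v) if not isinstance(v,str) else v) for k,v in c.items()})
    cv2.imwrite(f"pics/{n}0.png",cams.camera(n))
E
```

```text
pics
{'time_s': 0.0, 'qpos': array([ 1.1544,  0.3005,  1.5216, -0.    ,  1.3207, -0.0666]), 'joint_vel': array([ 0.002 , -0.0006, -0.0013, -0.0002, -0.0007,  0.0011]), 'tau': array([  0.002 , -53.1813, -35.2732,   0.0709,   0.0243,  -0.0001]), 'ee_pos': array([0.1884, 0.5165, 0.2049]), 'eef_rot': array([-1.5707,  0.0011,  1.221 ]), 'force': array([ 0.1607, -1.1391, -0.3402]), 'moment': array([-0.0191, -0.0133,  0.0798]), 'grip_width': 0.0940313960201225}
scene {'K': array([[419.4284,   0.    , 278.9164],
       [  0.    , 419.4284, 215.9667],
       [  0.    ,   0.    ,   1.    ]]), 'T': array([[ 0.7973,  0.411 , -0.442 ,  0.1101],
       [-0.6035,  0.5417, -0.5851, -0.56  ],
       [-0.001 ,  0.7333,  0.68  ,  0.7803],
       [ 0.    ,  0.    ,  0.    ,  1.    ]])}
side {'K': array([[428.7481,   0.    , 272.8145],
       [  0.    , 428.7481, 206.1481],
       [  0.    ,   0.    ,   1.    ]]), 'T': array([[-0.9996,  0.0269, -0.0118,  0.5579],
       [-0.0266, -0.6563,  0.754 ,  0.8488],
       [ 0.0126,  0.754 ,  0.6568,  0.7845],
       [ 0.    ,  0.    ,  0.    ,  1.    ]])}
wrist {'K': array([[325.1923,   0.    , 274.9468],
       [  0.    , 325.1923, 208.1358],
       [  0.    ,   0.    ,   1.    ]]), 'T': array([[ 0.3423, -0.8997, -0.2709,  0.1096],
       [ 0.9396,  0.3272,  0.1003,  0.5443],
       [-0.0016, -0.2889,  0.9574,  0.3844],
       [ 0.    ,  0.    ,  0.    ,  1.    ]])}
```

View pics/scene0.png

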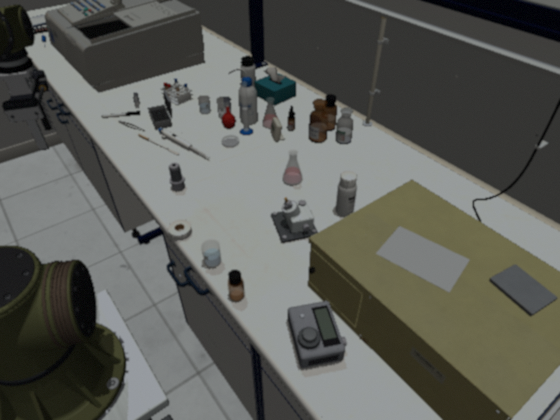

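View pics/side0.png

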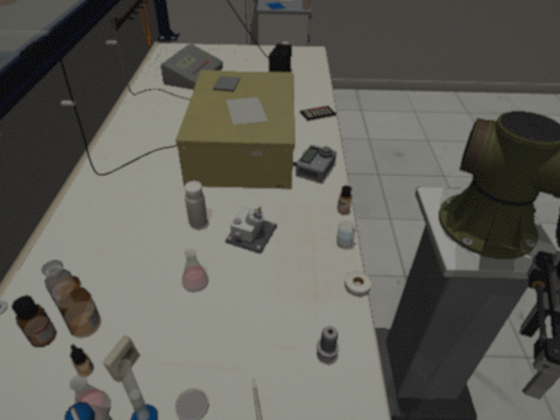

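View pics/wrist0.png

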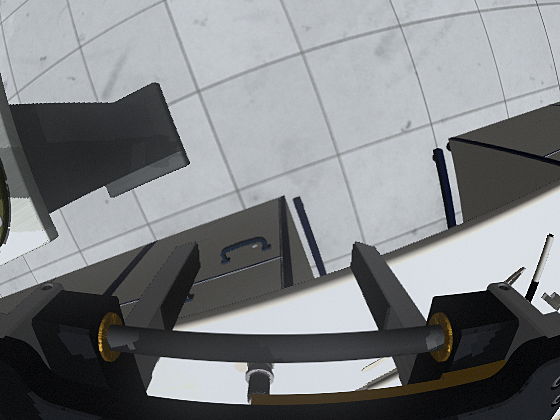

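Run:
```python
import cv2,numpy as np
a=cv2.imread("pics/scene0.png");b=cv2.imread("pics/side0.png")
def z(im,x,y,w,h,s,n):
    cv2.imwrite(n,cv2.resize(im[y:y+h,x:x+w],None,fx=s,fy=s,interpolation=cv2.INTER_CUBIC))
z(a,150,150,200,150,4,"pics/sc_man.png")
z(a,210,260,160,110,5,"pics/sc_con.png")
z(b,180,170,130,100,6,"pics/si_man.png")
z(b,280,130,110,100,6,"pics/si_con.png")
z(b,290,260,100,110,5,"pics/si_log.png")
```

```text
(no output)
```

View pics/sc_man.png

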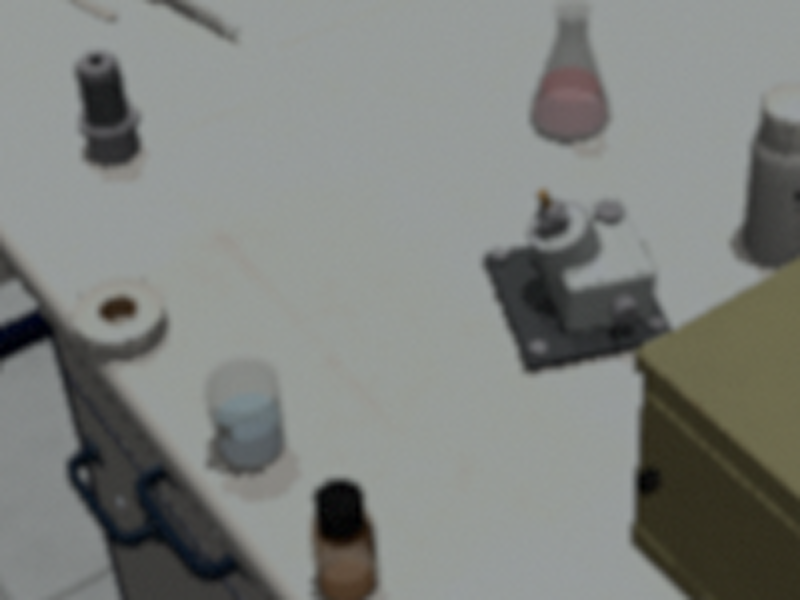

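View pics/sc_con.png

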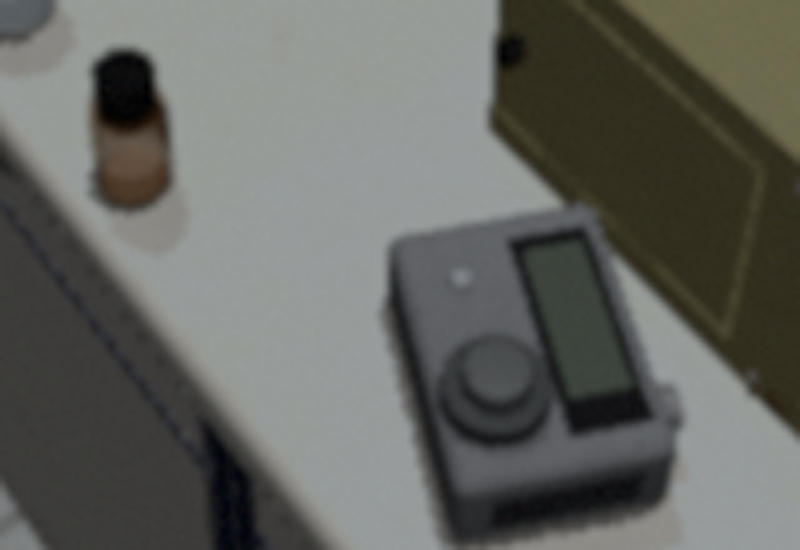

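View pics/si_man.png

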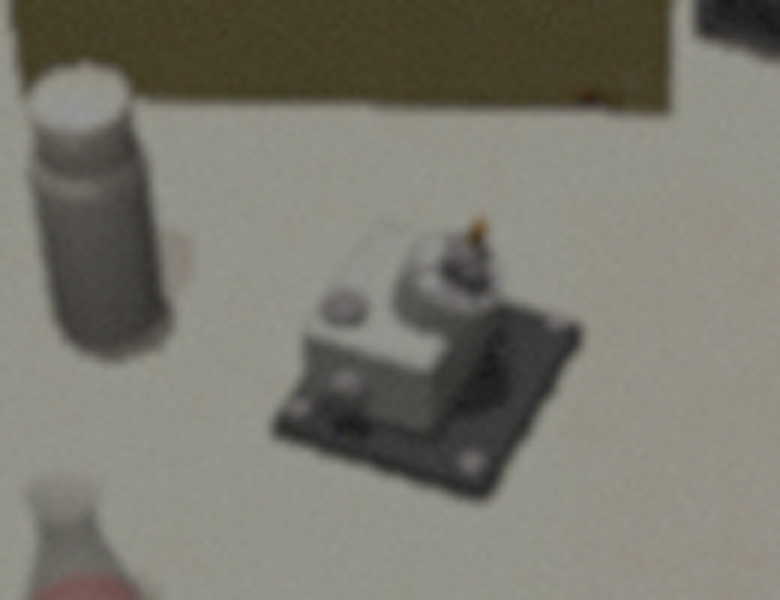

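View pics/si_con.png

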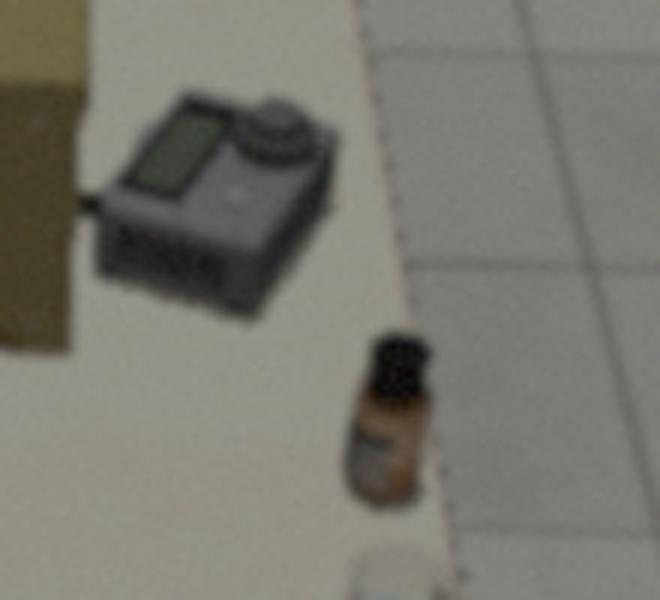

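View pics/si_log.png

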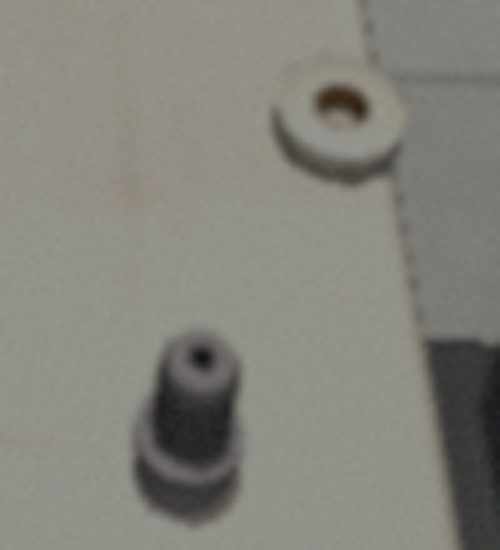

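```bash
cat > h.py <<'E'
import numpy as np,cv2
from station import get_obs, cams
np.set_printoptions(precision=4,suppress=True)
def ray(n,u,v,cal=None):
    c=cal or cams.calibration(n);K=np.array(c["K"]);T=np.array(c["T"])
    x=(u-K[0,2])/K[0,0];y=(v-K[1,2])/K[1,1]
    if n=="wrist":
        r=np.hypot(x,y); s=np.sin(r)/r if r>1e-9 else 1; d=np.array([x*s,-y*s,-np.cos(r)])
    else: d=np.array([x,-y,-1.])
    d=T[:3,:3]@d
    return T[:3,3],d/np.linalg.norm(d)
def atz(n,u,v,z,cal=None):
    o,d=ray(n,u,v,cal); return o+d*(z-o[2])/d[2]
def tri(rs):
    A=0;b=0
    for o,d in rs:
        P=np.eye(3)-np.outer(d,d);A=A+P;b=b+P@o
    p=np.linalg.solve(A,b); return p,[np.linalg.norm((np.eye(3)-np.outer(d,d))@(p-o)) for o,d in rs]
def proj(n,p,cal=None):
    c=cal or cams.calibration(n);K=np.array(c["K"]);T=np.array(c["T"])
    q=T[:3,:3].T@(np.asarray(p)-T[:3,3]); q=np.array([q[0],-q[1],-q[2]])
    if n=="wrist":
        th=np.arctan2(np.hypot(q[0],q[1]),q[2]);rr=np.hypot(q[0],q[1]);q=np.array([q[0]/rr*th,q[1]/rr*th])
    else: q=q[:2]/q[2]
    return np.array([K[0,0]*q[0]+K[0,2],K[1,1]*q[1]+K[1,2]])
E
python3 - <<'E'
from h import *
f=lambda n,L,z:[print(n,p,atz(n,*p,z)) for p in L]
print("button");f("scene",[(309,334)],.07);f("side",[(326.7,150.3)],.07);print(tri([ray("scene",309,334),ray("side",326.7,150.3)]))
print("plate");f("scene",[(272,215.5),(282.5,241.75),(317,232.5)],.01);f("side",[(276.7,224.2),(261.7,252),(226.3,240.8)],.01)
print("pin",tri([ray("scene",285.75,198.75),ray("side",260,207)]))
print("logger");f("scene",[(174.25,165.5)],.08);f("side",[(330.2,331)],.08)
print("bystanders");f("scene",[(211,265),(236,297),(180,228)],.0)
f("side",[(345,245),(345,210),(359,287),(197,225),(195,285)],.0)
print("console corners");f("scene",[(289,309),(329,302.5),(302,358),(344,350)],.048)
E
```

```text
button
scene (309, 334) [ 0.4174 -0.248   0.07  ]
side (326.7, 150.3) [ 0.4164 -0.2324  0.07  ]
(array([ 0.4174, -0.2446,  0.0633]), [np.float64(0.002791142477945215), np.float64(0.0027911424779452068)])
plate
scene (272, 215.5) [0.597  0.1156 0.01  ]
scene (282.5, 241.75) [0.5601 0.0207 0.01  ]
scene (317, 232.5) [ 0.6514 -0.0071  0.01  ]
side (276.7, 224.2) [0.5597 0.0313 0.01  ]
side (261.7, 252) [0.5945 0.1316 0.01  ]
side (226.3, 240.8) [0.6851 0.0969 0.01  ]
pin (array([0.6026, 0.0657, 0.0995]), [np.float64(0.0015338293745471622), np.float64(0.0015338293745469876)])
logger
scene (174.25, 165.5) [0.4563 0.3882 0.08  ]
side (330.2, 331) [0.4533 0.3925 0.08  ]
bystanders
scene (211, 265) [0.38   0.0714 0.    ]
scene (236, 297) [ 0.377  -0.0451  0.    ]
scene (180, 228) [0.3797 0.2326 0.    ]
side (345, 245) [0.3854 0.0903 0.    ]
side (345, 210) [ 0.372  -0.0438 -0.    ]
side (359, 287) [0.3666 0.2227 0.    ]
side (197, 225) [0.7703 0.0322 0.    ]
side (195, 285) [0.743  0.2307 0.    ]
console corners
scene (289, 309) [ 0.4316 -0.1686  0.048 ]
scene (329, 302.5) [ 0.5086 -0.2066  0.048 ]
scene (302, 358) [ 0.3836 -0.2694  0.048 ]
scene (344, 350) [ 0.4579 -0.3051  0.048 ]
```

```bash
cat >> h.py <<'E'
from scipy.spatial.transform import Rotation as Ro
def goto(p,yaw=None,obs=None):
    o=obs or get_obs(); R=Ro.from_euler("xyz",o["eef_rot"]).as_matrix()
    d=R.T@(np.asarray(p)-o["ee_pos"]); n=np.max(np.abs(d))/.0417
    print("t",o["time_s"],"pos",o["ee_pos"],"rot",o["eef_rot"],"F",o["force"],"g",o["grip_width"])
    k=max(1,int(np.ceil(np.linalg.norm(d)/.040)))
    print("delta tool",d,"rows",k,"per row",d/k)
E
python3 -c "
from h import *
goto([.493,.376,.2])"
```

```text
t 0.15 pos [0.1884 0.5165 0.205 ] rot [-1.5707  0.0009  1.221 ] F [0.1004 0.3366 0.1484] g 0.09411947156804372
delta tool [-0.0276  0.005  -0.3343] rows 9 per row [-0.0031  0.0006 -0.0371]
```

Request:
step_arm:
  plan:
    - {"grip": -1,"slide": [-0.003,0.0005,-0.037],"spin": 0}
    - {"grip": -1,"slide": [-0.003,0.0005,-0.037],"spin": 0}
    - {"grip": -1,"slide": [-0.003,0.0005,-0.037],"spin": 0}
    - {"grip": -1,"slide": [-0.003,0.0005,-0.037],"spin": 0}
    - {"grip": -1,"slide": [-0.003,0.0005,-0.037],"spin": 0}
    - {"grip": -1,"slide": [-0.003,0.0005,-0.037],"spin": 0}
    - {"grip": -1,"slide": [-0.003,0.0005,-0.037],"spin": 0}
    - {"grip": -1,"slide": [-0.003,0.0005,-0.037],"spin": 0}
    - {"grip": -1,"slide": [-0.003,0.0005,-0.037],"spin": 0}
    - {"grip": -1,"slide": [0,0,0],"spin": 0}
    - {"grip": -1,"slide": [0,0,0],"spin": 0}

```text
time_s: 1.07
ee_pos: [0.4931, 0.3761, 0.2001]
eef_rot: [-1.57, 0.001, 1.218]
force: [0.5, 0.0, -0.1]
grip_width: 0.0942
```

```bash
cat >> h.py <<'E'
import json
def shot(n,f):
    c=cams.calibration(n); im=cams.camera(n); cv2.imwrite(f"pics/{f}.png",im)
    json.dump({k:np.array(c[k]).tolist() for k in("K","T")},open(f"pics/{f}.json","w")); return im,c
def crop(f,x,y,w,h,s,out):
    im=cv2.imread(f"pics/{f}.png"); cv2.imwrite(f"pics/{out}.png",cv2.resize(im[y:y+h,x:x+w],None,fx=s,fy=s,interpolation=cv2.INTER_CUBIC))
def cal(f): return json.load(open(f"pics/{f}.json"))
E
python3 -c "
from h import *
shot('wrist','w1')
goto([.6,.06,.2])"
```

```text
t 1.1167 pos [0.4921 0.3769 0.2004] rot [-1.57    0.0007  1.22  ] F [-0.5938 -0.5019  0.2779] g 0.09424863116041339
delta tool [-0.2605  0.0004 -0.2103] rows 9 per row [-0.0289  0.     -0.0234]
```

View pics/w1.png

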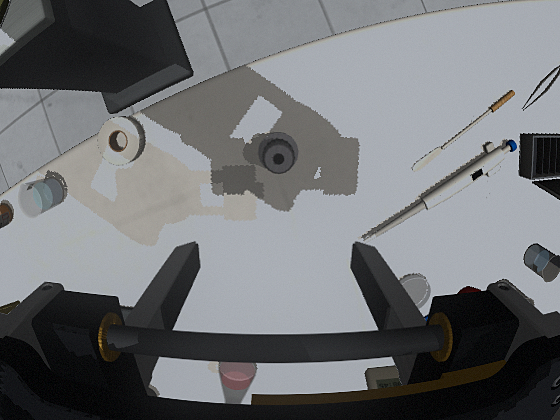

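```bash
python3 -c "
from h import *
crop('w1',230,110,100,80,8,'w1c')
c=cal('w1')
print(atz('wrist',281,158,.08,c), proj('wrist',[.4548,.390,.08],c))
print('tape',atz('wrist',120,140,.019,c))
"
```

```text
[0.4554 0.3945 0.08  ] [276.1617 159.0225]
tape [0.3729 0.2218 0.019 ]
```

View pics/w1c.png

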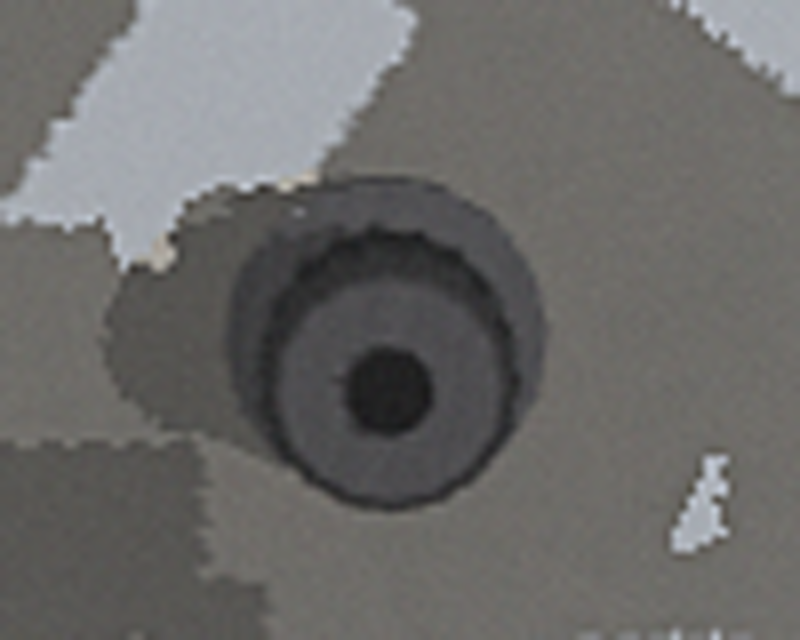

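Request:
step_arm:
  plan:
    - {"grip": -1,"slide": [-0.029,0,-0.0185],"spin": 0}
    - {"grip": -1,"slide": [-0.029,0,-0.0185],"spin": 0}
    - {"grip": -1,"slide": [-0.029,0,-0.0185],"spin": 0}
    - {"grip": -1,"slide": [-0.029,0,-0.0185],"spin": 0}
    - {"grip": -1,"slide": [-0.029,0,-0.0185],"spin": 0}
    - {"grip": -1,"slide": [-0.029,0,-0.0185],"spin": 0}
    - {"grip": -1,"slide": [-0.029,0,-0.0185],"spin": 0}
    - {"grip": -1,"slide": [-0.029,0,-0.0185],"spin": 0}
    - {"grip": -1,"slide": [-0.029,0,-0.0185],"spin": 0}
    - {"grip": -1,"slide": [0,0,0],"spin": 0}
    - {"grip": -1,"slide": [0,0,0],"spin": 0}

```text
time_s: 2.03
ee_pos: [0.5587, 0.0748, 0.2011]
eef_rot: [-1.571, -0.0, 1.22]
force: [0.3, -0.6, 0.7]
grip_width: 0.0937
```

```bash
python3 -c "
from h import *
shot('wrist','w2')
crop('w2',180,80,200,150,4,'w2c')
goto([.417,-.243,.13])"
```

```text
t 2.0833 pos [0.5586 0.0758 0.2011] rot [-1.5707 -0.0003  1.2212] F [ 0.8143 -0.0786  0.1417] g 0.09378569540393608
delta tool [-0.3481  0.071   0.0238] rows 9 per row [-0.0387  0.0079  0.0026]
```

View pics/w2.png

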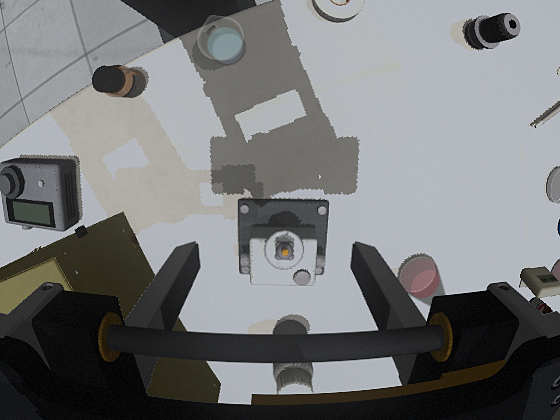

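View pics/w2c.png

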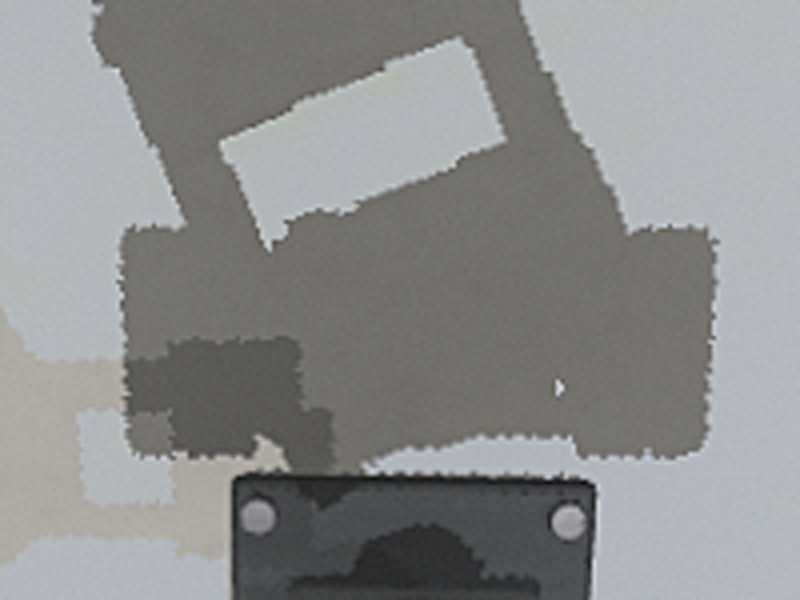

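```bash
python3 -c "
from h import *
crop('w2',230,190,110,100,7,'w2d')
print('logger',atz('wrist',279,159,.08,cal('w1')))
c=cal('w2')
a=atz('wrist',238,199.3,.01,c);b=atz('wrist',328.7,200.8,.01,c);print(a,b,np.linalg.norm(a-b),np.arctan2(*(b-a)[:2]))
print('button',atz('wrist',11,181,.07,c))
"
```

```text
logger [0.4557 0.3925 0.08  ]
[0.5595 0.0266 0.01  ] [0.5983 0.1274 0.01  ] 0.10795383828915579 0.3669712245191839
button [ 0.4203 -0.2295  0.07  ]
```

View pics/w2d.png

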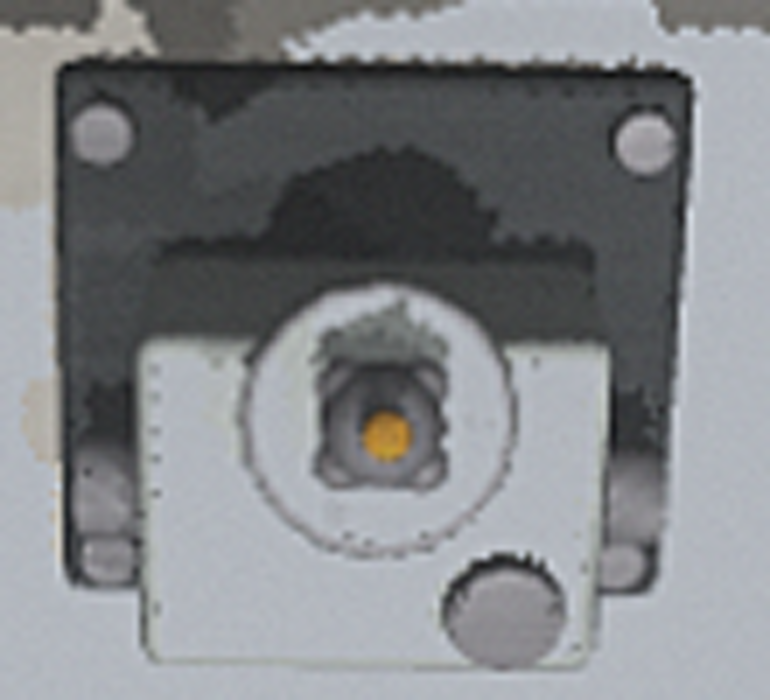

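```bash
python3 -c "
from h import *
c=cal('w2')
s=atz('wrist',283.6,249.6,.072,c);p=atz('wrist',284.9,252,.1021,c);print(s,p,(p-s)[:2])
for y in(-.35,-.367):
  ax=np.array([-np.cos(y)*np.sin(.35),-np.sin(y)*np.sin(.35),np.cos(.35)]);print(ax, p-.032*ax)
  for S in [s]:
    print([proj(n,S+.032*ax) for n in('scene','side')],proj('wrist',S+.032*ax,c))
"
```

```text
[0.6125 0.0635 0.072 ] [0.6024 0.0676 0.1021] [-0.0102  0.0041]
[-0.3221  0.1176  0.9394] [0.6127 0.0639 0.072 ]
[array([284.7439, 198.02  ]), array([259.5477, 206.3226])] [284.4869 251.9981]
[-0.3201  0.123   0.9394] [0.6126 0.0637 0.072 ]
[array([284.7219, 197.9735]), array([259.5171, 206.3692])] [284.6855 251.9991]
```

```bash
python3 -c "
from h import *
c=cal('w2')
for p in [(293,184),(185,177)]: print(atz('side',*p,0))
for p in [(310,283),(361,344)]: print(atz('scene',*p,0))
for p in [(295,129),(183,138),(297,86)]: print('top',atz('side',*p,.18))
for p in [(310,238),(430,400)]: print('top',atz('scene',*p,.18))
goto([.417,-.243,.16]); goto([.44,-.25,.2])
"
```

```text
[ 0.5148 -0.1542  0.    ]
[ 0.8396 -0.1745  0.    ]
[ 0.5362 -0.1159  0.    ]
[ 0.518  -0.2997  0.    ]
top [ 0.5171 -0.1658  0.18  ]
top [ 0.8105 -0.1066  0.18  ]
top [ 0.5075 -0.428   0.18  ]
top [ 0.5107 -0.1324  0.18  ]
top [ 0.4389 -0.4821  0.18  ]
t 2.0833 pos [0.5586 0.0758 0.2011] rot [-1.5707 -0.0003  1.2212] F [ 0.8143 -0.0786  0.1417] g 0.09378569540393608
delta tool [-0.3481  0.041   0.0238] rows 9 per row [-0.0387  0.0046  0.0026]
t 2.0833 pos [0.5586 0.0758 0.2011] rot [-1.5707 -0.0003  1.2212] F [ 0.8143 -0.0786  0.1417] g 0.09378569540393608
delta tool [-0.3467  0.001  -0.0002] rows 9 per row [-0.0385  0.0001 -0.    ]
```

Request:
step_arm:
  plan:
    - {"grip": 1,"slide": [-0.0385,0,0],"spin": 0}
    - {"grip": 1,"slide": [-0.0385,0,0],"spin": 0}
    - {"grip": 1,"slide": [-0.0385,0,0],"spin": 0}
    - {"grip": 1,"slide": [-0.0385,0,0],"spin": 0}
    - {"grip": 1,"slide": [-0.0385,0,0],"spin": 0}
    - {"grip": 1,"slide": [-0.0385,0,0],"spin": 0}
    - {"grip": 1,"slide": [-0.0385,0,0],"spin": 0}
    - {"grip": 1,"slide": [-0.0385,0,0],"spin": 0}
    - {"grip": 1,"slide": [-0.0385,0,0],"spin": 0}
    - {"grip": 1,"slide": [0,0,0],"spin": 0}
    - {"grip": 1,"slide": [0,0,0],"spin": 0}
  force: 20

```text
time_s: 3.0
ee_pos: [0.4403, -0.2503, 0.2009]
eef_rot: [-1.571, -0.0, 1.22]
force: [0.1, 0.7, -0.1]
grip_width: 0.0244
```

```bash
python3 -c "
from h import *
shot('wrist','w3')"
```

```text
(no output)
```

View pics/w3.png

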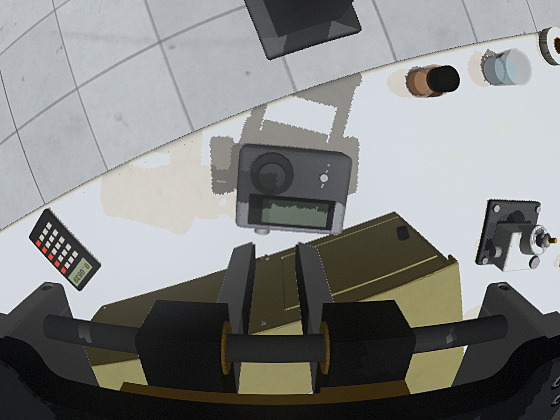

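```bash
python3 -c "
from h import *
crop('w3',230,135,80,60,10,'w3c')"
```

```text
(no output)
```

View pics/w3c.png

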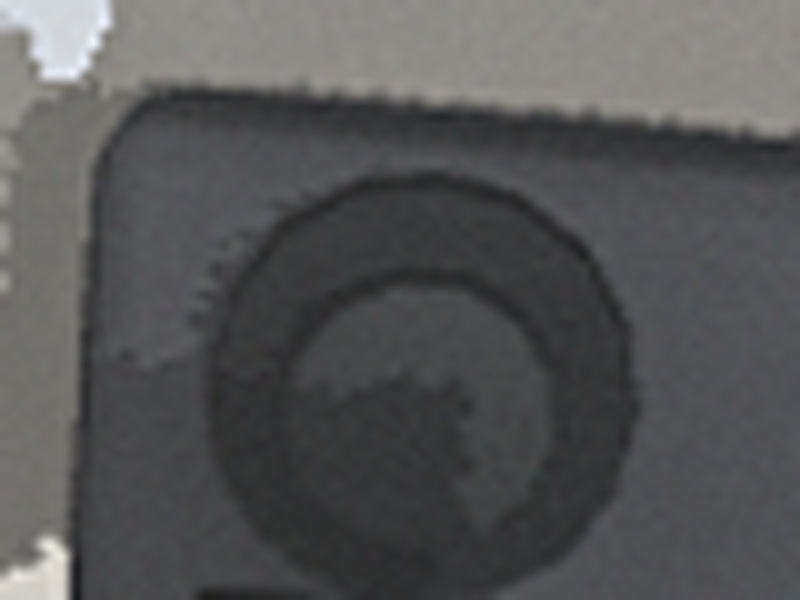

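```bash
python3 -c "
from h import *
b=atz('wrist',271.9,176.2,.07,cal('w3'));print(b)
goto([b[0],b[1],.085])"
```

```text
[ 0.418  -0.2465  0.07  ]
t 3.05 pos [ 0.4407 -0.2494  0.201 ] rot [-1.5707 -0.0003  1.2216] F [-0.293   0.8353 -0.8713] g 0.019859481248328044
delta tool [-0.0051  0.116   0.0223] rows 3 per row [-0.0017  0.0387  0.0074]
```

Request:
step_arm:
  plan:
    - {"grip": 1,"slide": [-0.0025,0.03,0.011],"spin": 0}
    - {"grip": 1,"slide": [-0.0025,0.03,0.0113],"spin": 0}
    - {"grip": 1,"slide": [0,0.03,0],"spin": 0}
    - {"grip": 1,"slide": [0,0.026,0],"spin": 0}
    - {"grip": 1,"slide": [0,0.005,0],"spin": 0}
    - {"grip": 1,"slide": [0,0.005,0],"spin": 0}
    - {"grip": 1,"slide": [0,0.003,0],"spin": 0}
    - {"grip": 1,"slide": [0,0.003,0],"spin": 0}
    - {"grip": 1,"slide": [0,0.002,0],"spin": 0}
    - {"grip": 1,"slide": [0,0.002,0],"spin": 0}
    - {"grip": 1,"slide": [0,0,0],"spin": 0}

```text
time_s: 3.97
ee_pos: [0.4183, -0.2478, 0.0656]
eef_rot: [-1.573, 0.0, 1.221]
force: [2.8, 2.6, 3.8]
grip_width: 0.0003
```

Request:
step_arm:
  plan:
    - {"grip": 1,"slide": [0,0.001,0],"spin": 0}
    - {"grip": 1,"slide": [0,0.001,0],"spin": 0}
    - {"grip": 1,"slide": [0,0,0],"spin": 0}

```text
time_s: 4.22
ee_pos: [0.4183, -0.2479, 0.0641]
eef_rot: [-1.573, 0.0, 1.221]
force: [-0.5, 3.8, 13.6]
grip_width: 0.0003
```

Request:
step_arm:
  plan:
    - {"grip": 1,"slide": [0,0.0005,0],"spin": 0}
    - {"grip": 1,"slide": [0,0,0],"spin": 0}
    - {"grip": 1,"slide": [0,0,0],"spin": 0}
    - {"grip": 1,"slide": [0,0,0],"spin": 0}

```text
time_s: 4.55
ee_pos: [0.4183, -0.2479, 0.064]
eef_rot: [-1.573, 0.0, 1.221]
force: [-0.6, 4.9, 19.5]
grip_width: 0.0005
```

Request:
step_arm:
  plan:
    - {"grip": 1,"slide": [0,-0.01,0],"spin": 0}
    - {"grip": 1,"slide": [0,-0.03,0],"spin": 0}
    - {"grip": 1,"slide": [0,-0.04,0],"spin": 0}
    - {"grip": 1,"slide": [0,-0.04,0],"spin": 0}
    - {"grip": 1,"slide": [0,0,0],"spin": 0}

```text
time_s: 4.97
ee_pos: [0.4194, -0.2492, 0.1895]
eef_rot: [-1.58, 0.003, 1.221]
force: [0.8, 0.2, 1.7]
grip_width: 0.0008
```

```bash
python3 -c "
from h import *
shot('wrist','w4');crop('w4',230,120,100,80,8,'w4c')
goto([.4557,.3925,.2])"
```

```text
t 5.0167 pos [ 0.4186 -0.2486  0.1859] rot [-1.5767  0.002   1.2208] F [-0.2243  0.6586 -1.0987] g 0.0006565735673511268
delta tool [ 0.6149 -0.0165  0.1848] rows 17 per row [ 0.0362 -0.001   0.0109]
```

View pics/w4.png

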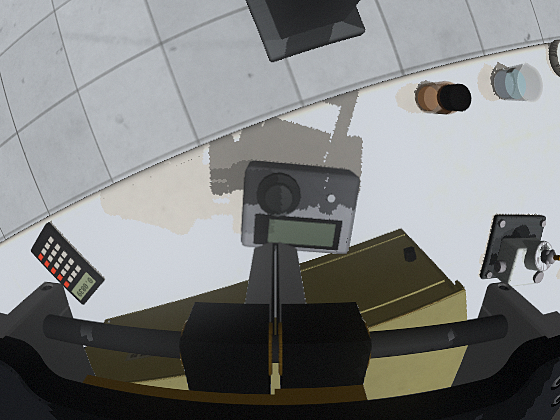

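Request:
step_arm:
  plan:
    - {"grip": -1,"slide": [0.036,-0.001,0.0109],"spin": 0}
    - {"grip": -1,"slide": [0.036,-0.001,0.0109],"spin": 0}
    - {"grip": -1,"slide": [0.036,-0.001,0.0109],"spin": 0}
    - {"grip": -1,"slide": [0.036,-0.001,0.0109],"spin": 0}
    - {"grip": -1,"slide": [0.036,-0.001,0.0109],"spin": 0}
    - {"grip": -1,"slide": [0.036,-0.001,0.0109],"spin": 0}
    - {"grip": -1,"slide": [0.036,-0.001,0.0109],"spin": 0}
    - {"grip": -1,"slide": [0.036,-0.001,0.0109],"spin": 0}
    - {"grip": -1,"slide": [0.036,-0.001,0.0109],"spin": 0}
    - {"grip": -1,"slide": [0.036,-0.001,0.0109],"spin": 0}
    - {"grip": -1,"slide": [0.036,-0.001,0.0109],"spin": 0}
    - {"grip": -1,"slide": [0.036,-0.001,0.0109],"spin": 0}
    - {"grip": -1,"slide": [0.036,-0.001,0.0109],"spin": 0}
    - {"grip": -1,"slide": [0.036,-0.001,0.0109],"spin": 0}
    - {"grip": -1,"slide": [0.036,-0.001,0.0109],"spin": 0}
    - {"grip": -1,"slide": [0.036,-0.001,0.0109],"spin": 0}
    - {"grip": -1,"slide": [0.036,0,0.0109],"spin": 0}
    - {"grip": -1,"slide": [0,0,0],"spin": 0}
    - {"grip": -1,"slide": [0,0,0],"spin": 0}

```text
time_s: 6.6
ee_pos: [0.4525, 0.3916, 0.1961]
eef_rot: [-1.569, 0.003, 1.223]
force: [0.4, -0.9, -0.8]
grip_width: 0.0938
```

```bash
python3 -c "
from h import *
shot('wrist','w5');crop('w5',220,190,120,90,6,'w5c')
goto([.4557,.3925,.2])"
```

```text
t 6.65 pos [0.4528 0.3905 0.1967] rot [-1.5696  0.0026  1.2218] F [ 0.4365 -1.1778  0.0705] g 0.09412067194405148
delta tool [ 0.0029 -0.0033 -0.002 ] rows 1 per row [ 0.0029 -0.0033 -0.002 ]
```

View pics/w5c.png

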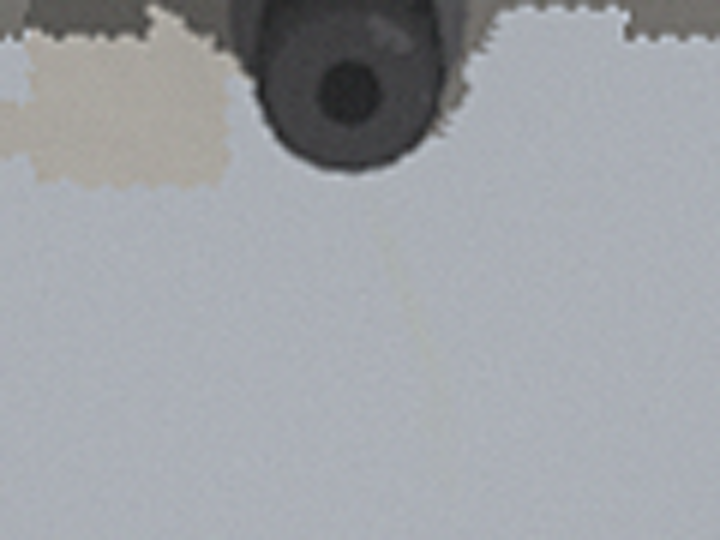

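```bash
python3 -c "
from h import *
p=atz('wrist',278.0,205.2,.08,cal('w5'));print(p)
p=(p+np.array([.4557,.3925,.08]))/2
goto([p[0],p[1],.036])"
```

```text
[0.4554 0.392  0.08  ]
t 6.65 pos [0.4528 0.3905 0.1967] rot [-1.5696  0.0026  1.2218] F [ 0.4365 -1.1778  0.0705] g 0.09412067194405148
delta tool [ 0.003   0.1607 -0.0022] rows 5 per row [ 0.0006  0.0321 -0.0004]
```

Request:
step_arm:
  plan:
    - {"grip": -1,"slide": [0.003,0.03,-0.0022],"spin": 0}
    - {"grip": -1,"slide": [0,0.035,0],"spin": 0}
    - {"grip": -1,"slide": [0,0.035,0],"spin": 0}
    - {"grip": -1,"slide": [0,0.03,0],"spin": 0}
    - {"grip": -1,"slide": [0,0.02,0],"spin": 0}
    - {"grip": -1,"slide": [0,0.0107,0],"spin": 0}
    - {"grip": 0,"slide": [0,0,0],"spin": 0}
    - {"grip": 0,"slide": [0,0,0],"spin": 0}
    - {"grip": 0,"slide": [0,0,0],"spin": 0}
    - {"grip": 0,"slide": [0,0,0],"spin": 0}
    - {"grip": 1,"slide": [0,0,0],"spin": 0}
    - {"grip": 1,"slide": [0,0,0],"spin": 0}
    - {"grip": 1,"slide": [0,0,0],"spin": 0}
    - {"grip": 1,"slide": [0,0,0],"spin": 0}
  force: 6

```text
time_s: 7.82
ee_pos: [0.4564, 0.393, 0.038]
eef_rot: [-1.571, -0.0, 1.221]
force: [1.2, -0.1, 0.7]
grip_width: 0.044
```

```bash
python3 -c "
from h import *
goto([.4556,.3922,.036])"
```

```text
t 7.8167 pos [0.4564 0.393  0.038 ] rot [-1.571  -0.0003  1.2211] F [ 1.2344 -0.1362  0.7313] g 0.044030254259196634
delta tool [-0.001   0.002   0.0005] rows 1 per row [-0.001   0.002   0.0005]
```

Request:
step_arm:
  plan:
    - {"grip": 1,"slide": [0,0.0015,0],"spin": 0}
    - {"grip": 1,"slide": [0,0,0],"spin": 0}
    - {"grip": 1,"slide": [0,0,0],"spin": 0}
    - {"grip": 1,"slide": [0,0,0],"spin": 0}

```text
time_s: 8.15
ee_pos: [0.4562, 0.3928, 0.036]
eef_rot: [-1.57, 0.0, 1.221]
force: [-0.5, 0.1, -2.6]
grip_width: 0.031
```

Request:
step_arm:
  plan:
    - {"grip": 1,"slide": [0,-0.0003,0.0024],"spin": 0}
    - {"grip": 1,"slide": [0,-0.0004,0.0025],"spin": 0}
    - {"grip": 1,"slide": [0,-0.0005,0.0025],"spin": 0}
    - {"grip": 1,"slide": [0,-0.0005,0.0025],"spin": 0}
    - {"grip": 1,"slide": [0,-0.0003,0.0025],"spin": 0}
    - {"grip": 1,"slide": [0,-0.0003,0.0025],"spin": 0}
    - {"grip": 1,"slide": [0,0,0.0025],"spin": 0}
    - {"grip": 1,"slide": [0,0,0.0025],"spin": 0}
    - {"grip": 1,"slide": [0,0,0],"spin": 0}

```text
time_s: 8.9
ee_pos: [0.4372, 0.3998, 0.0385]
eef_rot: [-1.571, 0.0, 1.221]
force: [-0.0, -1.0, -2.1]
grip_width: 0.0307
```

```bash
python3 -c "
from h import *
shot('side','s6');crop('s6',290,260,90,110,5,'s6c');shot('wrist','w6')
shot('scene','c6');crop('c6',140,130,90,80,7,'c6c')"
```

```text
(no output)
```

View pics/s6c.png

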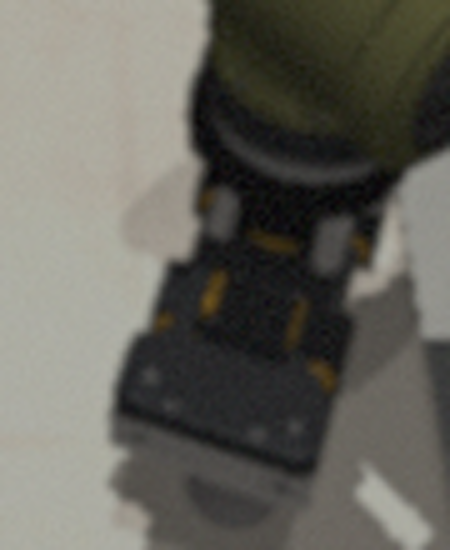

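View pics/w6.png

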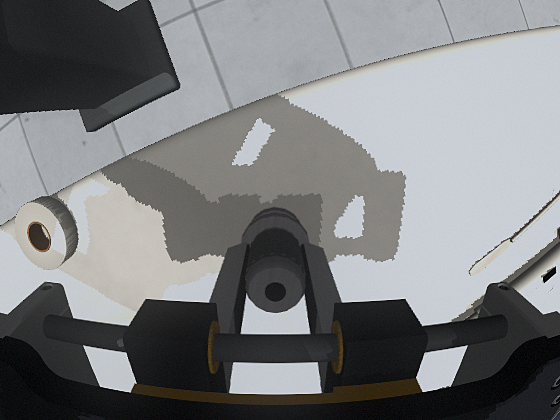

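View pics/c6c.png

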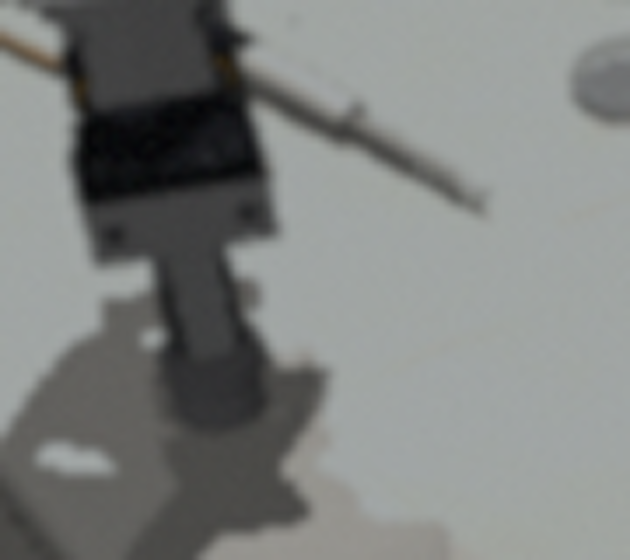

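```bash
python3 -c "
from h import *
crop('w6',225,190,100,120,5,'w6c')
c=cal('w6');o=get_obs();R=Ro.from_euler('xyz',o['eef_rot']).as_matrix();g=o['ee_pos']-.019*R[:,1]
for th in(0,5,10,20):
  t=np.radians(th);ax=np.cos(t)*np.array([0,0,1])+np.sin(t)*R[:,2]
  print(th,'top',proj('wrist',g+.025*ax,c),'collar c',proj('wrist',g-.025*ax,c),'mouth',proj('wrist',g-.055*ax,c), 'far collar edge',proj('wrist',g-.025*ax+.022*(np.cos(t)*R[:,2]-np.sin(t)*np.array([0,0,1])),c))
"
```

```text
0 top [277.072  293.0321] collar c [276.6475 250.8667] mouth [276.4683 233.4756] far collar edge [276.7398 217.4572]
5 top [277.0874 289.1212] collar c [276.6388 254.0891] mouth [276.4536 239.8234] far collar edge [276.7169 220.0369]
10 top [277.1006 284.99  ] collar c [276.6313 257.3909] mouth [276.441  246.2674] far collar edge [276.6954 222.8934]
20 top [277.1195 276.2434] collar c [276.6202 264.1618] mouth [276.4217 259.3555] far collar edge [276.6566 229.3376]
```

View pics/w6c.png

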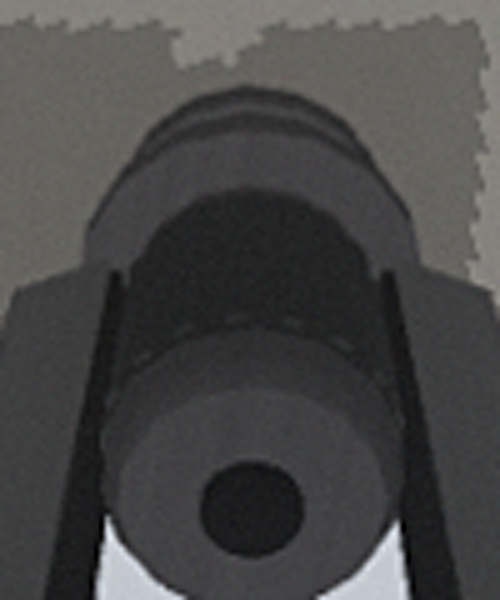

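Request:
step_arm:
  plan:
    - {"grip": 1,"slide": [0,-0.01,0],"spin": 0}
    - {"grip": 1,"slide": [0,-0.02,0],"spin": 0}
    - {"grip": 1,"slide": [0,-0.03,0],"spin": 0}
    - {"grip": 1,"slide": [0,-0.03,0],"spin": 0}
    - {"grip": 1,"slide": [0,0,0],"spin": -7}
    - {"grip": 1,"slide": [0,0,0],"spin": -7}
    - {"grip": 1,"slide": [0,0,0],"spin": -7}
    - {"grip": 1,"slide": [0,0,0],"spin": -7}
    - {"grip": 1,"slide": [0,0,0],"spin": -7}
    - {"grip": 1,"slide": [0,0,0],"spin": -7}
    - {"grip": 1,"slide": [0,0,0],"spin": -7}
    - {"grip": 1,"slide": [0,0,0],"spin": -7}
    - {"grip": 1,"slide": [0,0,0],"spin": -7}
    - {"grip": 1,"slide": [0,0,0],"spin": -7}
    - {"grip": 1,"slide": [0,0,0],"spin": -7}
    - {"grip": 1,"slide": [0,0,0],"spin": -7}
    - {"grip": 1,"slide": [0,0,0],"spin": -6}
    - {"grip": 1,"slide": [0,0,0],"spin": 0}
  force: 12

```text
time_s: 10.55
ee_pos: [0.4378, 0.3997, 0.1293]
eef_rot: [-1.571, 0.0, 2.797]
force: [-0.4, -0.5, -1.2]
grip_width: 0.0308
```

```bash
python3 -c "
from h import *
goto([.6625,.158,.129]);print(get_obs()['qpos'])
shot('side','s7');crop('s7',270,200,130,160,4,'s7c')"
```

```text
t 10.55 pos [0.4378 0.3997 0.1293] rot [-1.5713  0.0003  2.7966] F [-0.3521 -0.5321 -1.154 ] g 0.03084151730360763
delta tool [-0.2931  0.0003  0.1515] rows 9 per row [-0.0326  0.      0.0168]
[ 0.6781  0.4631  1.4797 -0.      1.1982 -2.1185]
```

View pics/s7.png

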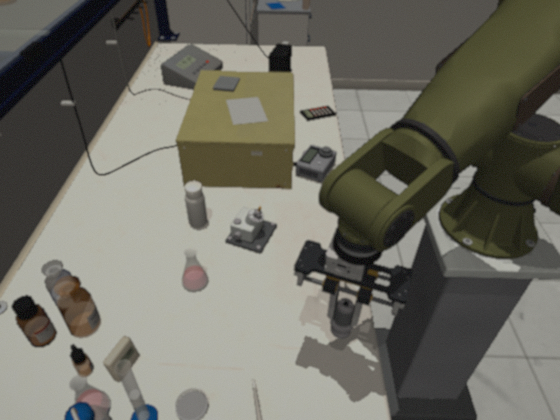

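Request:
step_arm:
  plan:
    - {"grip": 1,"slide": [0,0,0],"spin": 5.5}
    - {"grip": 1,"slide": [0,0,0],"spin": 5.5}
    - {"grip": 1,"slide": [0,0,0],"spin": 0}

```text
time_s: 10.85
ee_pos: [0.4377, 0.3997, 0.1289]
eef_rot: [-1.571, 0.0, 2.591]
force: [0.3, 0.6, -1.5]
grip_width: 0.0312
```

```bash
python3 -c "
from h import *
goto([.6705,.154,.129]);print(get_obs()['qpos'])"
```

```text
t 10.85 pos [0.4377 0.3997 0.1289] rot [-1.571   0.0001  2.5913] F [ 0.2752  0.6222 -1.5315] g 0.031219109873880064
delta tool [-0.3269 -0.0001  0.0877] rows 9 per row [-0.0363 -0.      0.0097]
[ 0.6782  0.4636  1.4799  0.      1.1978 -1.9131]
```

Request:
step_arm:
  plan:
    - {"grip": 1,"slide": [-0.0363,0,0.0097],"spin": 0}
    - {"grip": 1,"slide": [-0.0363,0,0.0097],"spin": 0}
    - {"grip": 1,"slide": [-0.0363,0,0.0097],"spin": 0}
    - {"grip": 1,"slide": [-0.0363,0,0.0097],"spin": 0}
    - {"grip": 1,"slide": [-0.0363,0,0.0097],"spin": 0}
    - {"grip": 1,"slide": [-0.0363,0,0.0097],"spin": 0}
    - {"grip": 1,"slide": [-0.0363,0,0.0097],"spin": 0}
    - {"grip": 1,"slide": [-0.0363,0,0.0097],"spin": 0}
    - {"grip": 1,"slide": [-0.0363,0,0.0097],"spin": 0}
    - {"grip": 1,"slide": [0,0,0],"spin": 0}
    - {"grip": 1,"slide": [0,0,0],"spin": 0}

```text
time_s: 11.77
ee_pos: [0.6733, 0.1546, 0.128]
eef_rot: [-1.57, -0.0, 2.597]
force: [-0.4, 0.2, -2.5]
grip_width: 0.0305
```

```bash
python3 -c "
from h import *
goto([.6705,.154,.041])
shot('wrist','w8');shot('side','s8')
crop('s8',170,150,150,140,5,'s8c')"
```

```text
t 11.7667 pos [0.6733 0.1546 0.128 ] rot [-1.5704 -0.0005  2.5975] F [-0.4163  0.2453 -2.492 ] g 0.030483816872014947
delta tool [0.002 0.087 0.002] rows 3 per row [0.0007 0.029  0.0007]
```

View pics/w8.png

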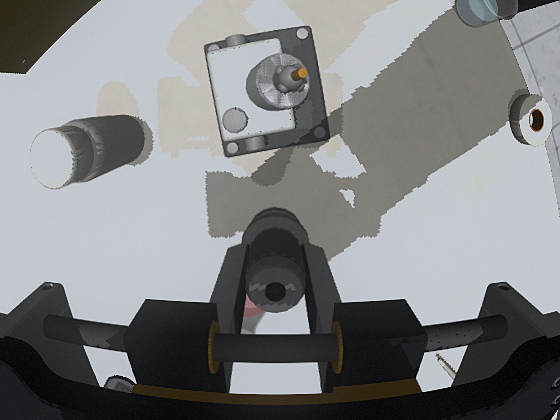

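View pics/s8c.png

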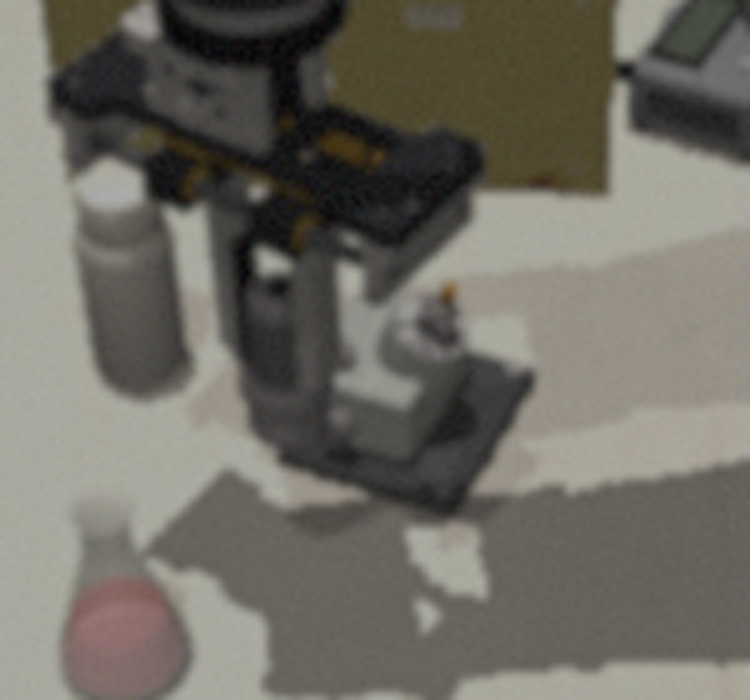

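Request:
step_arm:
  plan:
    - {"grip": 1,"slide": [0.032,0,0.004],"spin": 0}
    - {"grip": 1,"slide": [0,0.03,0.004],"spin": 0}
    - {"grip": 1,"slide": [0,0.03,0],"spin": 0}
    - {"grip": 1,"slide": [0,0.02,0],"spin": 0}
    - {"grip": 1,"slide": [0,0.006,0],"spin": 0}
    - {"grip": 1,"slide": [0,0,0],"spin": 0}
    - {"grip": 1,"slide": [0,0,0],"spin": 0}

```text
time_s: 12.45
ee_pos: [0.6413, 0.1669, 0.0439]
eef_rot: [-1.572, 0.001, 2.601]
force: [0.5, 1.3, -1.5]
grip_width: 0.0307
```

```bash
python3 -c "
from h import *
goto([.6705,.154,.041])
o=get_obs();n=np.array([.353,.9356,0]);R=Ro.from_euler('xyz',o['eef_rot']).as_matrix()
d=n@(o['ee_pos']-np.array([.5983,.1274,0]));print('normal dist',d,'travel to contact',(d-.019)/-(n@R[:,2]))
print('along edge from front corner',np.array([.9356,-.353,0])@(o['ee_pos']+R[:,2]*.04-np.array([.5983,.1274,0])))
"
```

```text
t 12.45 pos [0.6413 0.1669 0.0439] rot [-1.5717  0.001   2.6008] F [ 0.5232  1.2844 -1.5422] g 0.03066596618992288
delta tool [-0.0316  0.0029 -0.004 ] rows 1 per row [-0.0316  0.0029 -0.004 ]
normal dist 0.05210465230184853 travel to contact 0.03364902375309017
along edge from front corner 0.01916111767214262
```

Request:
step_arm:
  plan:
    - {"grip": 1,"slide": [0,0.001,0.01],"spin": 0}
    - {"grip": 1,"slide": [0,0.001,0.01],"spin": 0}
    - {"grip": 1,"slide": [0,0.0005,0.01],"spin": 0}
    - {"grip": 1,"slide": [0,0,0.003],"spin": 0}
    - {"grip": 1,"slide": [0,0,0.003],"spin": 0}
    - {"grip": 1,"slide": [0,0,0.003],"spin": 0}
    - {"grip": 1,"slide": [0,0,0],"spin": 0}

```text
time_s: 13.03
ee_pos: [0.6213, 0.1326, 0.0408]
eef_rot: [-1.572, 0.001, 2.6]
force: [0.5, 3.2, 0.1]
grip_width: 0.0308
```

```bash
python3 -c "
from h import *
shot('wrist','w9');crop('w9',190,130,180,140,5,'w9c')
crop('w9',190,180,140,130,5,'w9c')
o=get_obs();print(o['force'],o['ee_pos'])"
```

```text
[2.9299 2.4022 0.0826] [0.6213 0.1328 0.0405]
```

View pics/w9c.png

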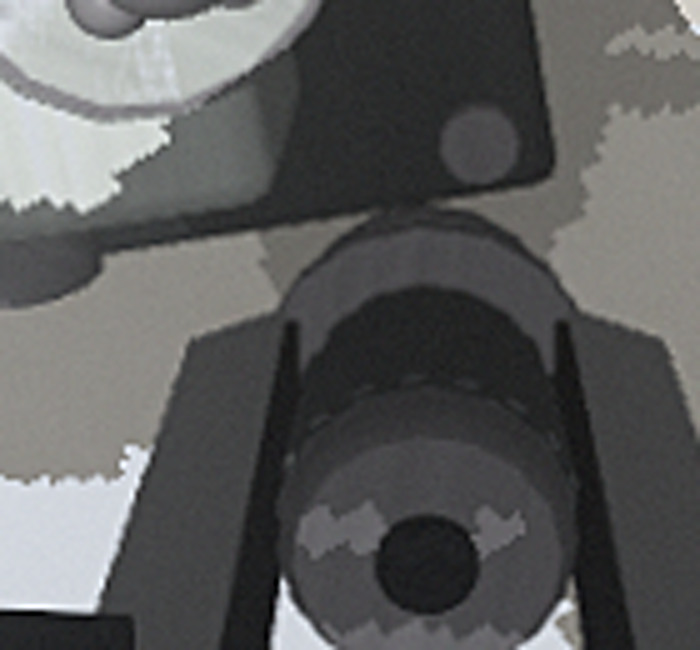

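Request:
step_arm:
  plan:
    - {"grip": 1,"slide": [0,0,0.002],"spin": 0}
    - {"grip": 1,"slide": [0,0,0.002],"spin": 0}
    - {"grip": 1,"slide": [0,0,0.002],"spin": 0}
    - {"grip": 1,"slide": [0,0,0],"spin": 0}

```text
time_s: 13.42
ee_pos: [0.6177, 0.1273, 0.04]
eef_rot: [-1.571, -0.0, 2.6]
force: [0.7, 3.6, 1.3]
grip_width: 0.0311
```

```bash
python3 -c "
from h import *
shot('wrist','w10')
crop('w10',190,180,140,130,5,'w10c')
o=get_obs();print(o['force'],o['ee_pos'])"
```

```text
[0.9138 3.2804 1.0135] [0.6177 0.1274 0.04  ]
```

View pics/w10c.png

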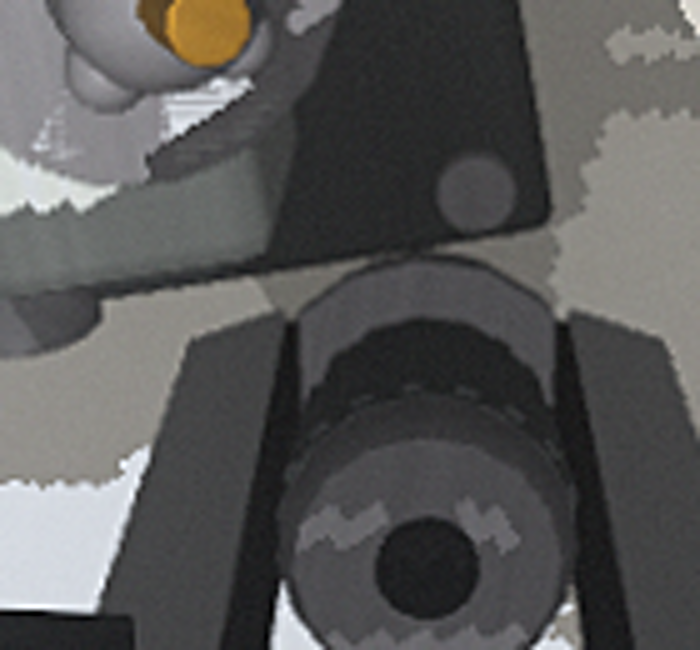

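Request:
step_arm:
  plan:
    - {"grip": 1,"slide": [0,0,-0.01],"spin": 0}
    - {"grip": 1,"slide": [0,0,-0.01],"spin": 0}
    - {"grip": 1,"slide": [0,-0.02,-0.002],"spin": 0}
    - {"grip": 1,"slide": [-0.01,-0.024,0],"spin": 0}
    - {"grip": 1,"slide": [-0.01,0,0],"spin": 0}
    - {"grip": 1,"slide": [-0.005,0,0],"spin": 0}
    - {"grip": 1,"slide": [0,0,0.01],"spin": 0}
    - {"grip": 1,"slide": [0,0,0.01],"spin": 0}
    - {"grip": 1,"slide": [0,0,0],"spin": 0}
    - {"grip": 1,"slide": [0,0,0],"spin": 0}

```text
time_s: 14.3
ee_pos: [0.6395, 0.1158, 0.0836]
eef_rot: [-1.57, -0.001, 2.599]
force: [0.0, -0.3, -1.9]
grip_width: 0.0304
```

```bash
python3 -c "
from h import *
shot('wrist','w11')
crop('w11',180,130,160,160,4,'w11c')
shot('side','s11');crop('s11',170,150,150,140,5,'s11c')
o=get_obs();print(o['force'],o['ee_pos'],o['eef_rot'])"
```

```text
[-0.1016 -0.0509 -2.5352] [0.6401 0.1164 0.084 ] [-1.5707 -0.0002  2.5997]
```

View pics/w11c.png

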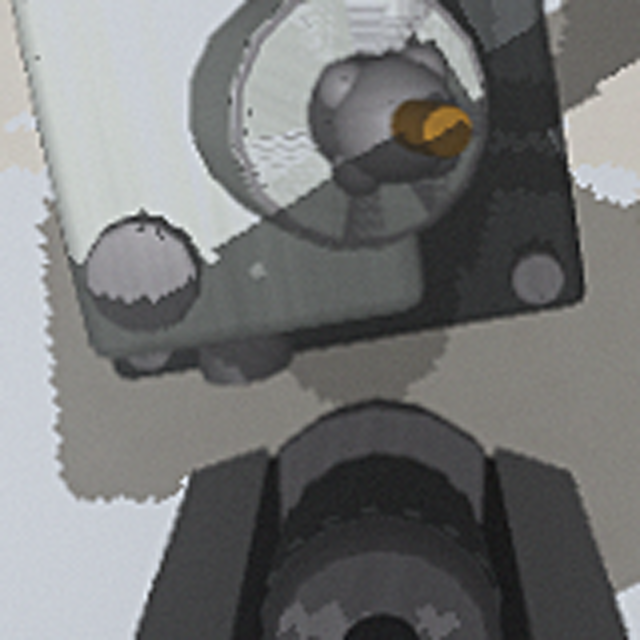

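View pics/s11c.png

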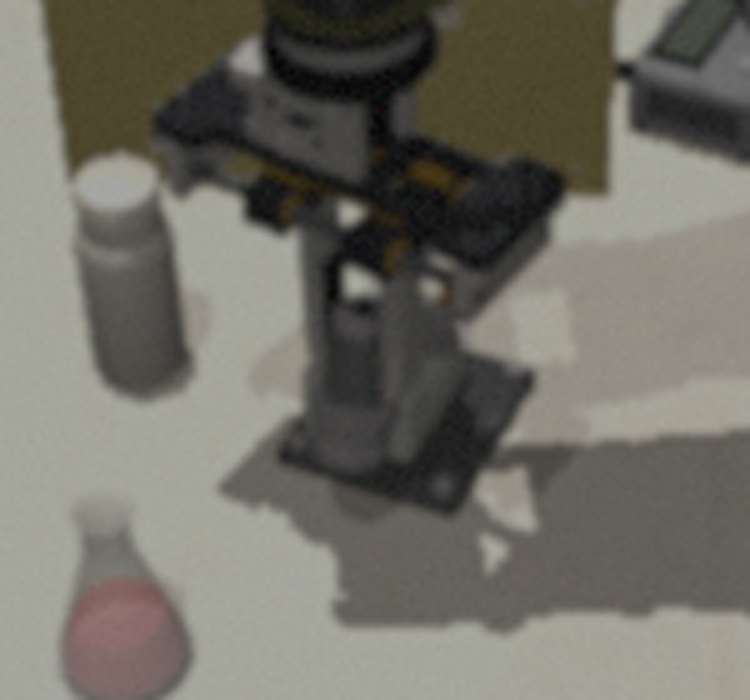

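Request:
step_arm:
  plan:
    - {"grip": 1,"slide": [-0.005,0,0.004],"spin": 0}
    - {"grip": 1,"slide": [0,0,0.004],"spin": 0}
    - {"grip": 1,"slide": [0,0,0.004],"spin": 0}
    - {"grip": 1,"slide": [0,0,0.003],"spin": 0}
    - {"grip": 1,"slide": [0,0,0.003],"spin": 0}
    - {"grip": 1,"slide": [0,0,0],"spin": 0}
    - {"grip": 1,"slide": [0,0,0],"spin": 0}

```text
time_s: 14.98
ee_pos: [0.6353, 0.0983, 0.0843]
eef_rot: [-1.571, 0.0, 2.6]
force: [0.7, 0.9, -0.5]
grip_width: 0.0308
```

```bash
python3 -c "
from h import *
shot('wrist','w12')
crop('w12',180,140,160,160,4,'w12c')
o=get_obs();print(o['force'],o['ee_pos'],o['eef_rot'])"
```

```text
[ 0.8655  1.5125 -0.8434] [0.6353 0.0984 0.0843] [-1.5709  0.0003  2.5999]
```

View pics/w12c.png

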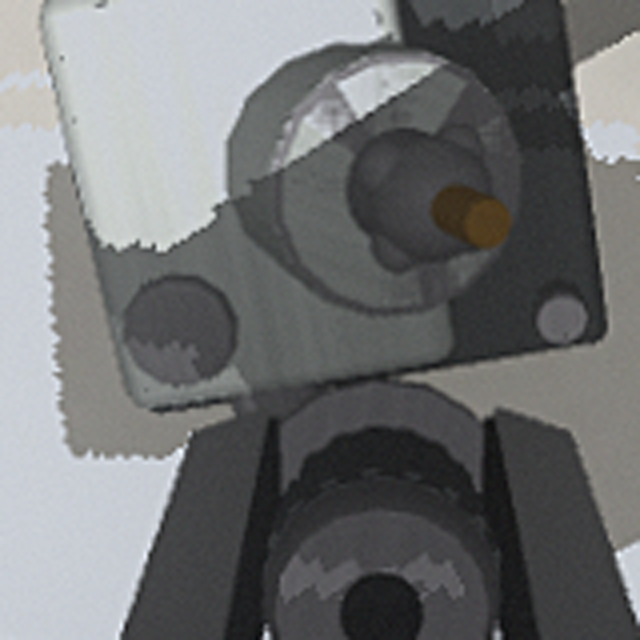

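Request:
step_arm:
  plan:
    - {"grip": 1,"slide": [0,0,0.003],"spin": 0}
    - {"grip": 1,"slide": [0,0,0.003],"spin": 0}
    - {"grip": 1,"slide": [0,0,0.003],"spin": 0}
    - {"grip": 1,"slide": [0,0,0],"spin": 0}

```text
time_s: 15.37
ee_pos: [0.6304, 0.0901, 0.0841]
eef_rot: [-1.571, -0.0, 2.6]
force: [0.3, 1.0, -0.3]
grip_width: 0.0309
```

```bash
python3 -c "
from h import *
shot('wrist','w13')
crop('w13',180,160,160,160,4,'w13c')
shot('side','s13');crop('s13',170,150,150,140,5,'s13c')
o=get_obs();print(o['force'],o['ee_pos'],o['eef_rot'])"
```

```text
[0.1224 1.2163 0.9252] [0.6305 0.0904 0.0841] [-1.5705 -0.0001  2.5996]
```

View pics/w13c.png

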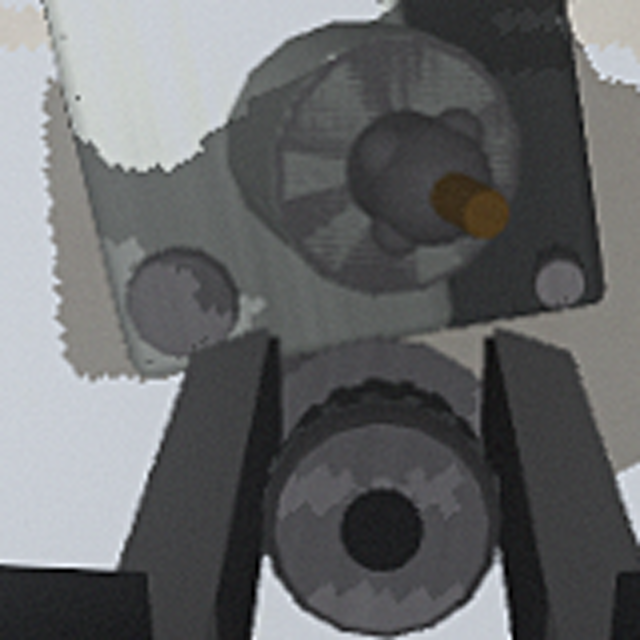

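View pics/s13c.png

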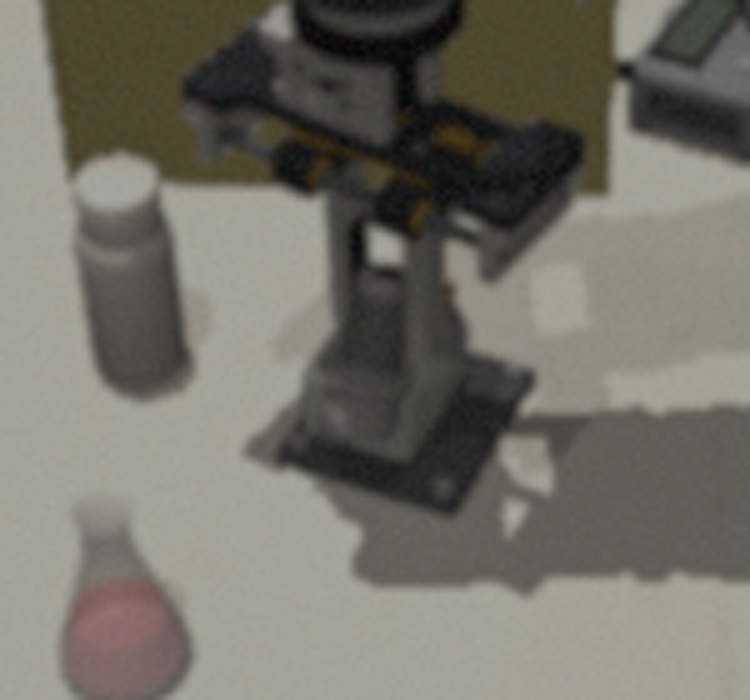

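```bash
cat >> h.py <<'E'
def fit(f,hole,edge,g0=None,h=.025):
    from scipy.optimize import fsolve
    c=cal(f);o=get_obs();R=Ro.from_euler('xyz',o['eef_rot']).as_matrix();g=o['ee_pos']-.019*R[:,1]
    Z=R[:,2];U=-R[:,1]
    def pts(th,t):
        ax=np.cos(th)*U+np.sin(th)*Z; n=np.cos(th)*Z-np.sin(th)*U
        q=g+t*Z
        top=q+h*ax
        es=[proj('wrist',top-.05*ax+.022*n,c)[1],proj('wrist',top-.056*ax+.022*n,c)[1]]
        return proj('wrist',top,c)[1],min(es)
    r=fsolve(lambda v:np.array(pts(*v))-[hole,edge],[.2,0]); return np.degrees(r[0]),r[1]
E
python3 -c "
from h import *
print(fit('w13',291.6,245.8)); print(fit('w13',291.6,245.8,h=.03));print(fit('w13',292.6,244.8))
print(fit('w13',291.6,242.8))"
```

```text
(np.float64(22.73071757536942), np.float64(-0.008126243360197951))
(np.float64(23.498354292979933), np.float64(-0.0077082257478922715))
(np.float64(21.533250088145998), np.float64(-0.008102266627129678))
(np.float64(20.742680409975108), np.float64(-0.00712436100870658))
```

Request:
step_arm:
  plan:
    - {"grip": 1,"slide": [0,0,-0.01],"spin": 0}
    - {"grip": 1,"slide": [0,0,-0.02],"spin": 0}
    - {"grip": 1,"slide": [0,-0.03,-0.02],"spin": 0}
    - {"grip": 1,"slide": [0,-0.03,0],"spin": 0}
    - {"grip": 1,"slide": [0,-0.03,0],"spin": 0}
    - {"grip": 1,"slide": [0,0,0],"spin": 7}
    - {"grip": 1,"slide": [0,0,0],"spin": 7}
    - {"grip": 1,"slide": [0,0,0],"spin": 7}
    - {"grip": 1,"slide": [0,0,0],"spin": 7}
    - {"grip": 1,"slide": [0,0,0],"spin": 7}
    - {"grip": 1,"slide": [0,0,0],"spin": 7}
    - {"grip": 1,"slide": [0,0,0],"spin": 7}
    - {"grip": 1,"slide": [0,0,0],"spin": 7}
    - {"grip": 1,"slide": [0,0,0],"spin": 7}
    - {"grip": 1,"slide": [0,0,0],"spin": 7}
    - {"grip": 1,"slide": [0,0,0],"spin": 7}
    - {"grip": 1,"slide": [0,0,0],"spin": 2.2}
    - {"grip": 1,"slide": [0,0,0],"spin": 0}
    - {"grip": 1,"slide": [0,0,0],"spin": 0}
  force: 15

```text
time_s: 17.05
ee_pos: [0.6564, 0.1338, 0.1736]
eef_rot: [-1.57, 0.001, 1.22]
force: [-0.3, 0.3, -1.4]
grip_width: 0.0309
```

```bash
python3 -c "
from h import *
shot('wrist','w14')
crop('w14',200,190,150,120,5,'w14c')
shot('side','s14');crop('s14',130,110,200,140,4,'s14c')
shot('scene','c14');crop('c14',210,120,170,140,4,'c14c')
o=get_obs();print(o['force'],o['ee_pos'],o['eef_rot'])"
```

```text
[-0.6912  0.7489 -2.2571] [0.6564 0.1336 0.1738] [-1.5705  0.0003  1.219 ]
```

View pics/w14c.png

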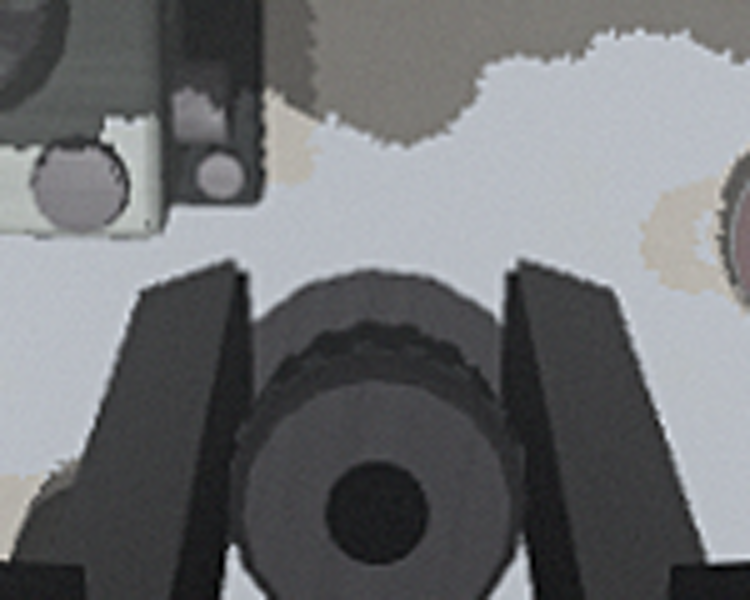

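View pics/s14c.png

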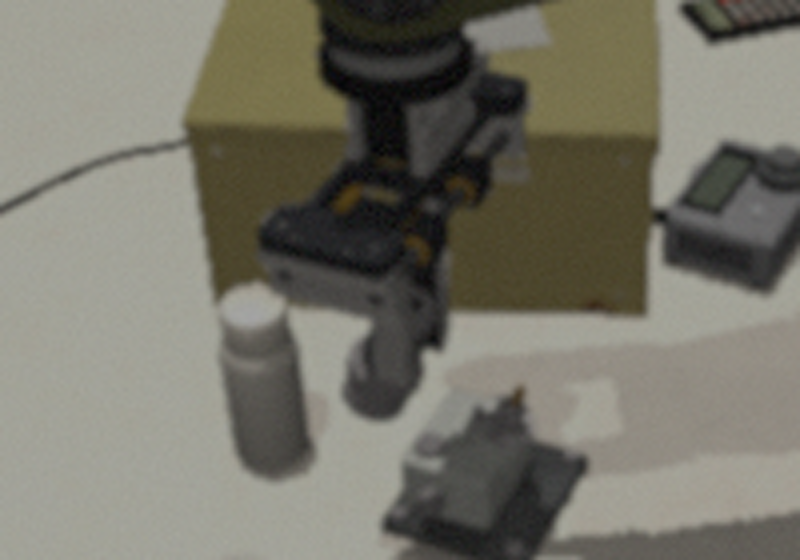

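View pics/c14c.png

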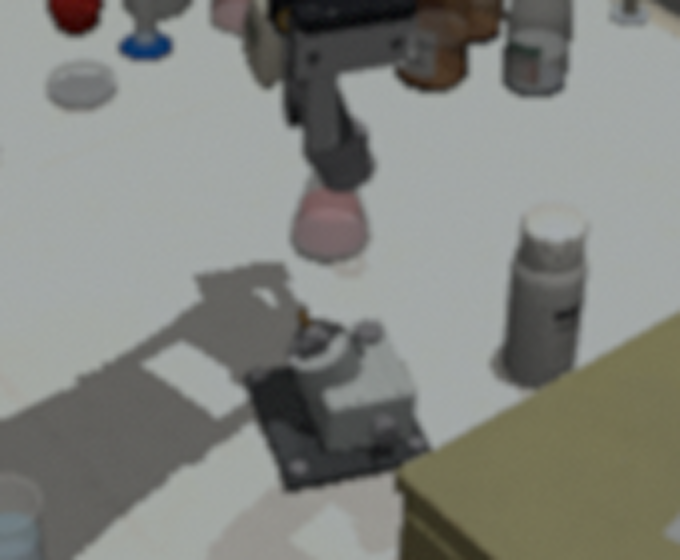

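```bash
cat >> h.py <<'E'
def logpose(th,t,h=.025,o=None):
    o=o or get_obs();R=Ro.from_euler('xyz',o['eef_rot']).as_matrix();g=o['ee_pos']-.019*R[:,1]
    th=np.radians(th);ax=-np.cos(th)*R[:,1]+np.sin(th)*R[:,2]
    top=g+t*R[:,2]+h*ax
    return top-.08*ax,ax,top
def overlay(n,f,mouth,ax,out,box,s):
    im=cv2.imread(f"pics/{f}.png");c=cal(f);x,y,w,h=box
    im=cv2.resize(im[y:y+h,x:x+w],None,fx=s,fy=s,interpolation=cv2.INTER_CUBIC)
    a=np.cross(ax,[0,0,1.]);a/=np.linalg.norm(a);b=np.cross(ax,a)
    for z,r in((0,.019),(.024,.019),(.024,.022),(.03,.022),(.03,.0155),(.08,.0155)):
        P=[(proj(n,mouth+z*ax+r*(np.cos(k)*a+np.sin(k)*b),c)-[x,y]+.5)*s-.5 for k in np.linspace(0,6.283,40)]
        cv2.polylines(im,[np.int32(np.round(P))],True,(0,0,255) if z<.03 else (0,255,0),1)
    cv2.imwrite(f"pics/{out}.png",im)
E
python3 -c "
from h import *
for h in(.02,.025,.03):
  f=fit('w14',292.1,243.3,h=h);m,ax,top=logpose(*f,h=h);print(h,f,m,ax,proj('side',m),proj('scene',m))
  if h==.025:
    overlay('wrist','w14',m,ax,'o_w',(200,190,150,120),5)
    overlay('side','s14',m,ax,'o_s',(130,110,200,140),4)
    overlay('scene','c14',m,ax,'o_c',(250,110,90,80),8)
"
```

```text
0.02 (np.float64(20.055214489962797), np.float64(-0.010218439694668013)) [0.6853 0.123  0.1365] [-0.3216  0.1183  0.9395] [221.6783 210.0315] [297.0111 164.3599]
0.025 (np.float64(20.89068382299363), np.float64(-0.009466639461508506)) [0.6837 0.1236 0.1414] [-0.3344  0.123   0.9344] [222.2124 208.5792] [296.4395 162.9061]
0.03 (np.float64(21.711091292866747), np.float64(-0.008875054677022848)) [0.6821 0.1242 0.1464] [-0.3469  0.1276  0.9292] [222.7488 207.1302] [295.8662 161.4562]
```

View pics/o_w.png

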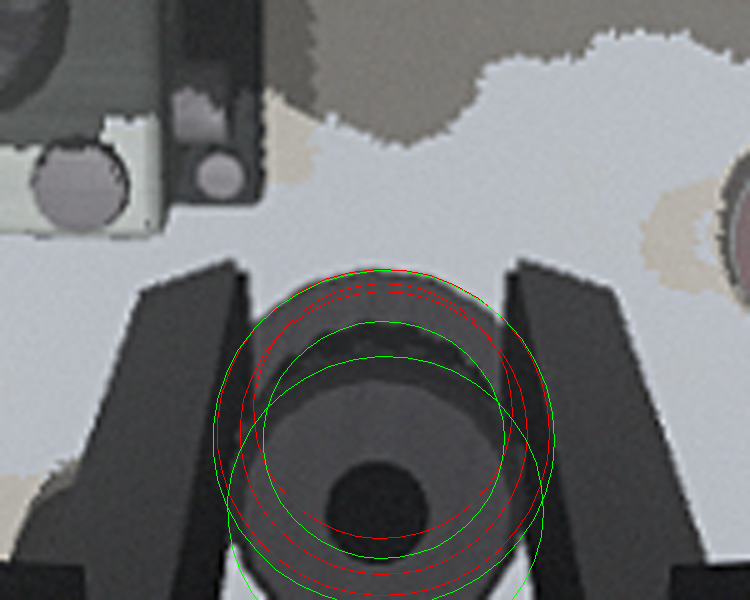

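View pics/o_s.png

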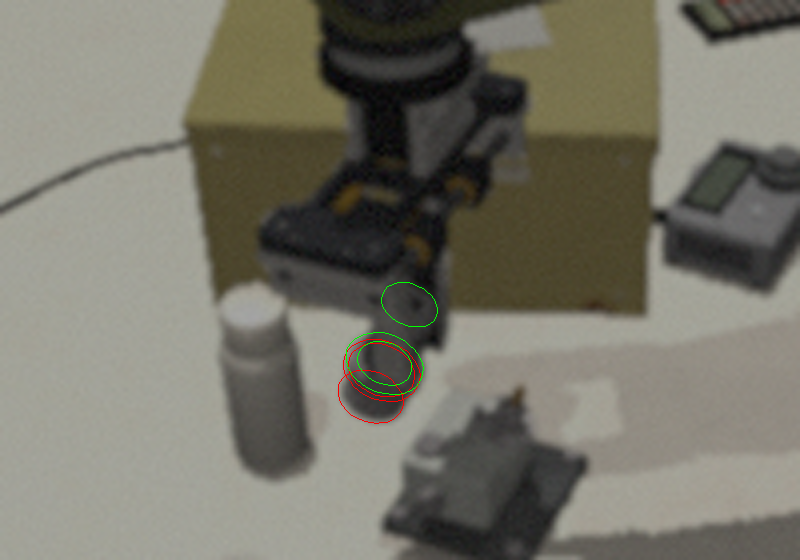

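View pics/o_c.png

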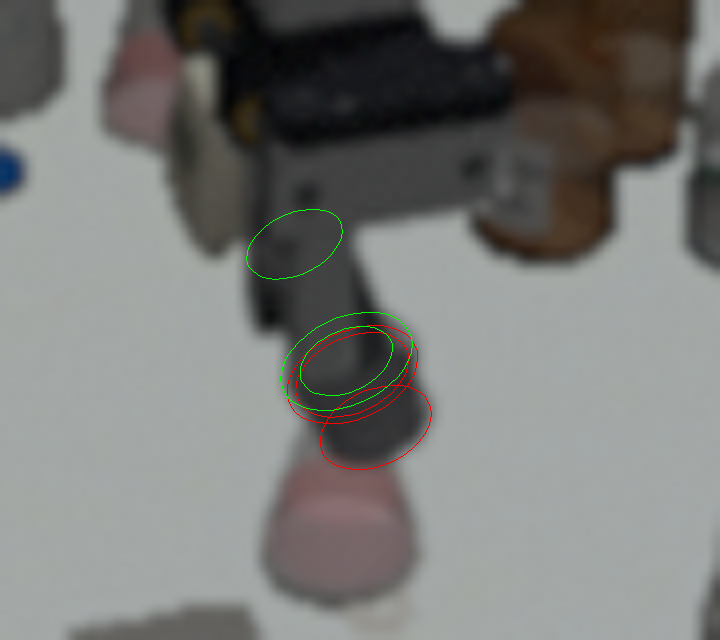

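```bash
python3 -c "
from h import *
m,ax,top=logpose(20.9,-.0095)
# wider overlays for variants
for i,(th,t,h) in enumerate([(19,-.008,.026),(18,-.007,.026),(20,-.006,.026)]):
    m,ax,top=logpose(th,t,h)
    overlay('wrist','w14',m,ax,'ow%d'%i,(200,190,150,120),3)
    overlay('side','s14',m,ax,'os%d'%i,(200,160,60,60),6)
    overlay('scene','c14',m,ax,'oc%d'%i,(270,120,50,60),6)
def row(p): 
    L=[cv2.imread('pics/%s%d.png'%(p,i)) for i in range(3)]; return np.hstack(L)
cv2.imwrite('pics/cmp.png',np.vstack([row('os')[:, :1080],np.pad(row('oc'),((0,0),(0,180),(0,0)))])[:,:])
cv2.imwrite('pics/cmpw.png',row('ow'))
"
```

View pics/cmp.png

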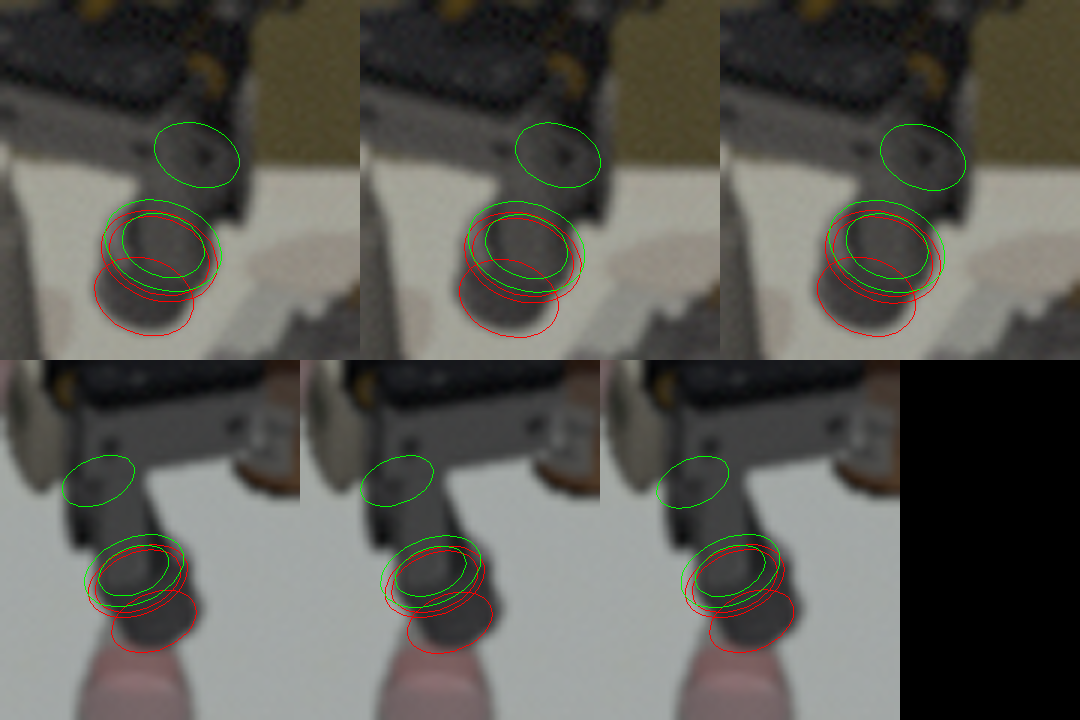

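View pics/cmpw.png

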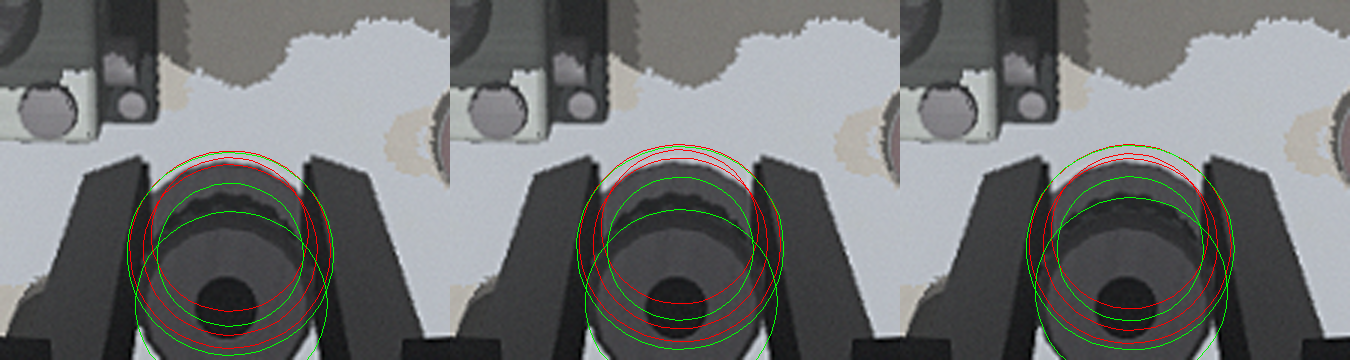

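```bash
python3 -c "
from h import *
print(logpose(21,-.0085,.027))
goto([.5719,.0787,.1738])"
```

```text
(array([0.6822, 0.1241, 0.1434]), array([-0.3361,  0.1236,  0.9337]), array([0.6553, 0.134 , 0.218 ]))
t 17.2 pos [0.6564 0.1336 0.1738] rot [-1.5705  0.0003  1.219 ] F [-0.6912  0.7489 -2.2571] g 0.030538697474690974
delta tool [-0.0807  0.0001  0.0604] rows 3 per row [-0.0269  0.      0.0201]
```

Request:
step_arm:
  plan:
    - {"grip": 1,"slide": [-0.02,0,0.015],"spin": 0}
    - {"grip": 1,"slide": [-0.02,0,0.015],"spin": 0}
    - {"grip": 1,"slide": [-0.02,0,0.015],"spin": 0}
    - {"grip": 1,"slide": [-0.0207,0,0.0154],"spin": 0}
    - {"grip": 1,"slide": [0,0,0],"spin": 0}
    - {"grip": 1,"slide": [0,0,0],"spin": 0}

```text
time_s: 17.7
ee_pos: [0.5716, 0.0783, 0.1747]
eef_rot: [-1.572, -0.0, 1.217]
force: [0.5, -0.5, -2.0]
grip_width: 0.0306
```

```bash
python3 -c "
from h import *
shot('wrist','w15')
shot('side','s15');crop('s15',205,150,100,110,6,'s15c')
shot('scene','c15');crop('c15',230,130,100,110,6,'c15c')
o=get_obs();print(o['force'],o['ee_pos'],o['eef_rot'])"
```

```text
[ 0.3091 -0.2908 -1.9713] [0.5724 0.079  0.1741] [-1.5712 -0.0002  1.2181]
```

View pics/w15.png

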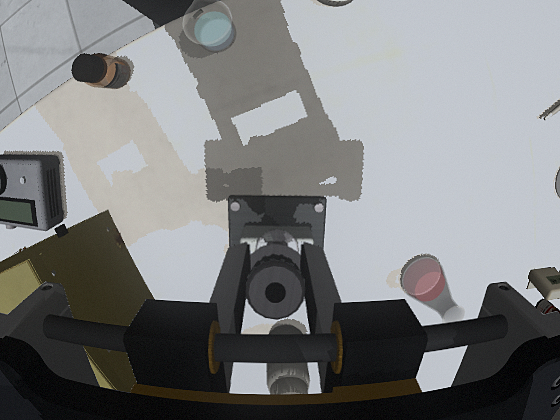

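View pics/s15c.png

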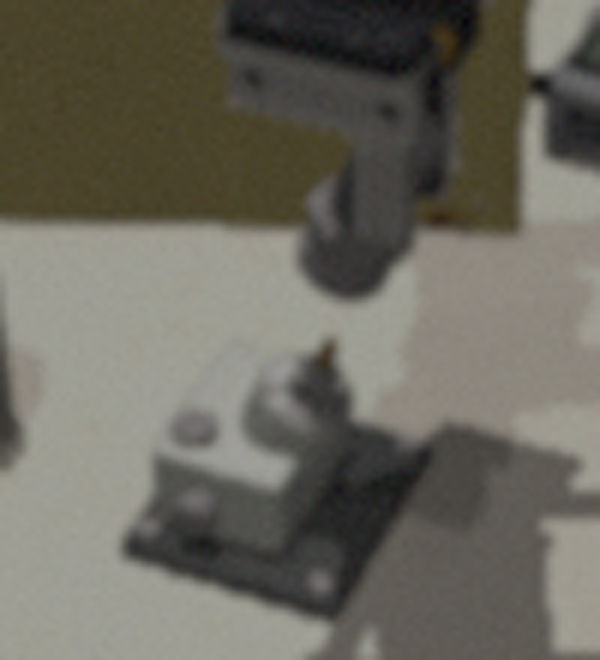

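View pics/c15c.png

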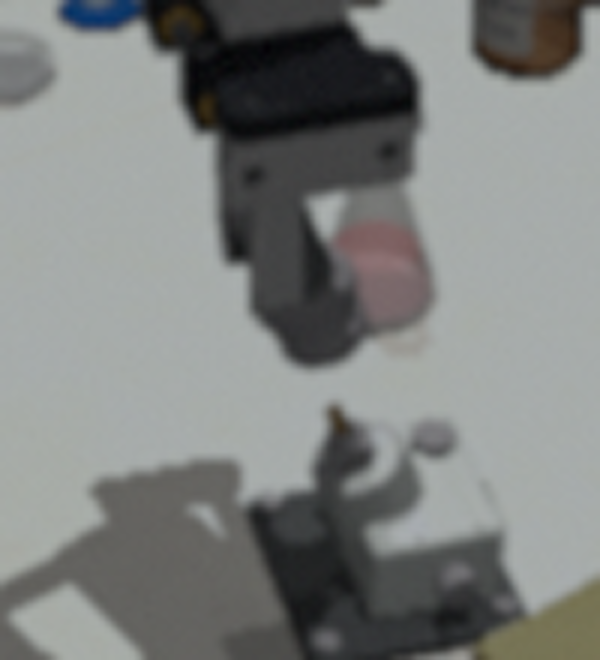

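```bash
cat > ov.py <<'E'
from h import *
import sys
S=np.array([.6126,.0637,.072]);A=np.array([-.3211,.120,.9394])
def go(th,t,h,lat,tag,src,bs=(225,160,60,70),bc=(255,150,60,60),dz=0):
    m,ax,top=logpose(th,t,h); R=Ro.from_euler('xyz',get_obs()['eef_rot']).as_matrix(); m=m+lat*R[:,0]
    for n,f,b in(('side','s',bs),('scene','c',bc)):
        overlay(n,f+src,m,ax,'_'+f,b,9)
        im=cv2.imread('pics/_%s.png'%f)
        for z,r in((0,.021),(.021,.009)):
            a=np.cross(A,[0,0,1.]);a/=np.linalg.norm(a);bb=np.cross(A,a)
            P=[(proj(n,S+z*A+r*(np.cos(k)*a+np.sin(k)*bb))-[b[0],b[1]]+.5)*9-.5 for k in np.linspace(0,6.283,40)]
            cv2.polylines(im,[np.int32(np.round(P))],True,(255,0,0),1)
        P=[(proj(n,S+z*A)-[b[0],b[1]]+.5)*9-.5 for z in(0,.032)]
        cv2.polylines(im,[np.int32(np.round(P))],False,(255,255,0),1)
        cv2.imwrite('pics/ov_%s_%s.png'%(tag,f),im)
    d=m-S; z=d@A; print('mouth',m,'axial',z,'lateral',d-z*A,'in tool',R.T@(d-z*A))
    a=cv2.imread('pics/ov_%s_s.png'%tag);b=cv2.imread('pics/ov_%s_c.png'%tag)
    H=max(a.shape[0],b.shape[0]);p=lambda i:np.pad(i,((0,H-i.shape[0]),(0,0),(0,0)))
    im=np.hstack([p(a),p(b)]);s=min(1,800/im.shape[1],600/im.shape[0]);cv2.imwrite('pics/ov_%s.png'%tag,im)
if __name__=='__main__': go(*map(float,sys.argv[1:5]),sys.argv[5],sys.argv[6])
E
python3 ov.py 21 -.0085 .027 0 a 15
```

```text
mouth [0.5982 0.0695 0.1437] axial 0.07262811215594137 lateral [ 0.009  -0.0029  0.0034] in tool [ 0.0004 -0.0034 -0.0094]
```

View pics/ov_a.png

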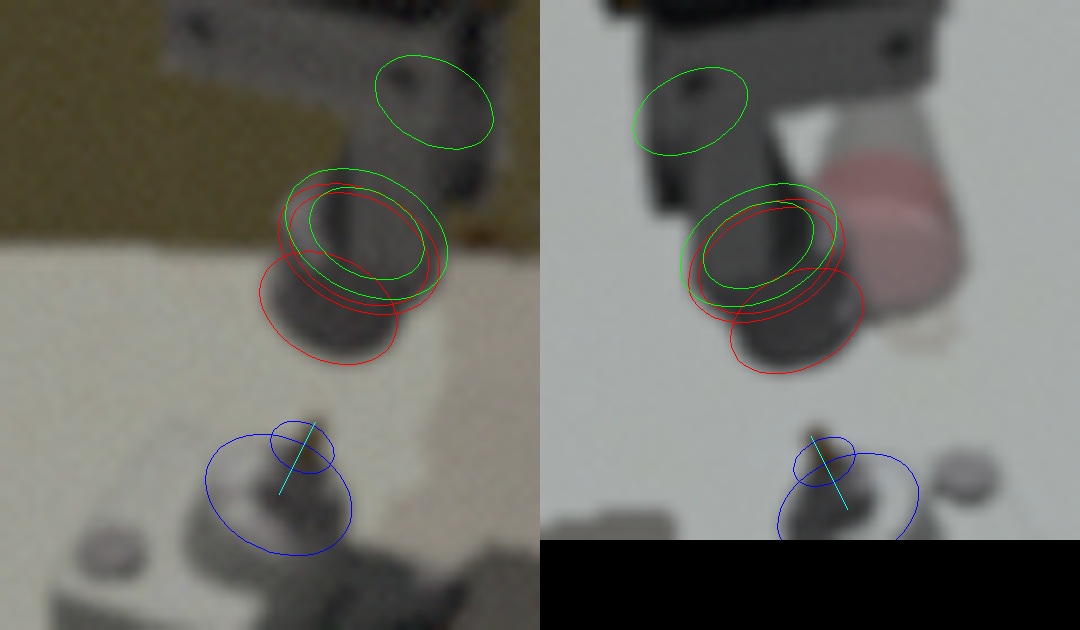

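Request:
step_arm:
  plan:
    - {"grip": 1,"slide": [0,0.01,0],"spin": 0}
    - {"grip": 1,"slide": [0,0.01,0],"spin": 0}
    - {"grip": 1,"slide": [0,0.0094,0],"spin": 0}
    - {"grip": 1,"slide": [0,0,0],"spin": 0}
    - {"grip": 1,"slide": [0,0,0],"spin": 0}

```text
time_s: 18.27
ee_pos: [0.5715, 0.0787, 0.1436]
eef_rot: [-1.569, 0.001, 1.218]
force: [-0.2, -0.3, -2.8]
grip_width: 0.0306
```

```bash
python3 -c "
from h import *
shot('side','s16');shot('scene','c16')
o=get_obs();print(o['force'],o['ee_pos'],o['eef_rot'])"; python3 ov.py 21 -.0085 .027 0 b 16
```

```text
[-0.2214  0.3256 -2.449 ] [0.572  0.0787 0.1448] [-1.5709 -0.0001  1.2176]
mouth [0.5978 0.0692 0.1143] axial 0.045135205792644184 lateral [-0.0003  0.0001 -0.0001] in tool [-0.      0.0001  0.0003]
```

View pics/ov_b.png

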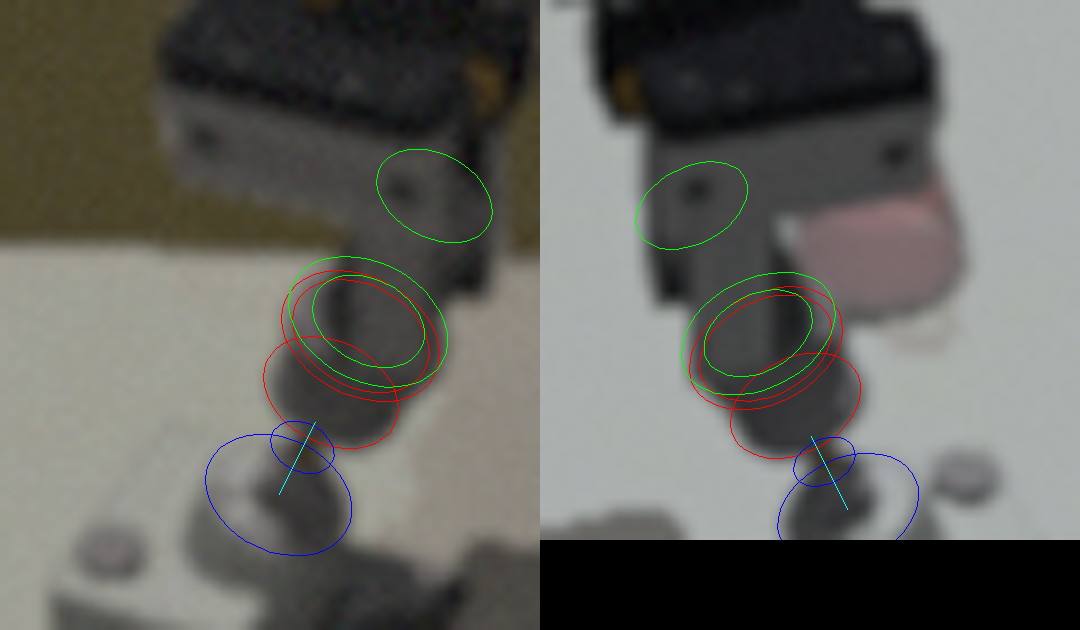

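Request:
step_arm:
  plan:
    - {"grip": 1,"slide": [0,0.0047,-0.0017],"spin": 0}
    - {"grip": 1,"slide": [0,0.0047,-0.0017],"spin": 0}
    - {"grip": 1,"slide": [0,0.0047,-0.0017],"spin": 0}
    - {"grip": 1,"slide": [0,0.0047,-0.0017],"spin": 0}
    - {"grip": 1,"slide": [0,0,0],"spin": 0}
    - {"grip": 1,"slide": [0,0,0],"spin": 0}

```text
time_s: 18.87
ee_pos: [0.5781, 0.0762, 0.1254]
eef_rot: [-1.57, 0.0, 1.217]
force: [-0.5, 0.4, -1.8]
grip_width: 0.0306
```

Request:
step_arm:
  plan:
    - {"grip": 1,"slide": [0,0.0028,-0.001],"spin": 0}
    - {"grip": 1,"slide": [0,0.0028,-0.001],"spin": 0}
    - {"grip": 1,"slide": [0,0.0028,-0.001],"spin": 0}
    - {"grip": 1,"slide": [0,0,0],"spin": 0}

```text
time_s: 19.2
ee_pos: [0.5809, 0.0752, 0.1168]
eef_rot: [-1.57, 0.0, 1.217]
force: [-0.4, -1.2, -2.3]
grip_width: 0.0308
```

```bash
python3 -c "
from h import *
shot('side','s17');shot('scene','c17');shot('wrist','w17')
o=get_obs();print(o['force'],o['ee_pos'],o['eef_rot'])"; python3 ov.py 21 -.0085 .027 0 c 17
```

```text
[ 0.449  -0.0642 -1.3423] [0.581  0.0753 0.1175] [-1.5707  0.      1.2175]
mouth [0.6068 0.0657 0.087 ] axial 0.01616730066604875 lateral [-0.0006  0.0001 -0.0002] in tool [-0.0001  0.0002  0.0006]
```

View pics/ov_c.png

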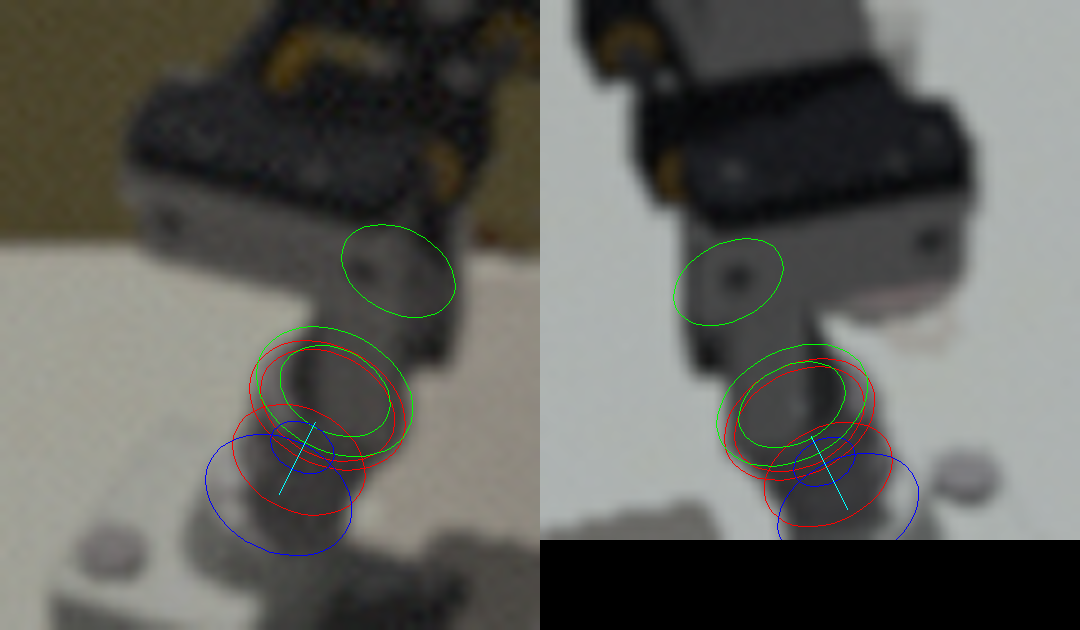

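Request:
step_arm:
  plan:
    - {"grip": 1,"slide": [0,0.0019,-0.0007],"spin": 0}
    - {"grip": 1,"slide": [0,0.0019,-0.0007],"spin": 0}
    - {"grip": 1,"slide": [0,0,0],"spin": 0}
    - {"grip": 1,"slide": [0,0,0],"spin": 0}
  force: 15

```text
time_s: 19.68
ee_pos: [0.5824, 0.0749, 0.1135]
eef_rot: [-1.571, -0.0, 1.218]
force: [0.3, 1.0, -1.9]
grip_width: 0.0306
```

Request:
step_arm:
  plan:
    - {"grip": 1,"slide": [0,0.0019,-0.0007],"spin": 0}
    - {"grip": 1,"slide": [0,0,0],"spin": 0}
    - {"grip": 1,"slide": [0,0,0],"spin": 0}
  force: 50

```text
time_s: 19.93
ee_pos: [0.583, 0.0747, 0.1116]
eef_rot: [-1.571, -0.0, 1.218]
force: [0.3, 1.3, -2.1]
grip_width: 0.0303
```

Request:
step_arm:
  plan:
    - {"grip": 1,"slide": [0,0.0019,-0.0007],"spin": 0}
    - {"grip": 1,"slide": [0,0,0],"spin": 0}
    - {"grip": 1,"slide": [0,0,0],"spin": 0}

```text
time_s: 20.18
ee_pos: [0.5838, 0.0744, 0.11]
eef_rot: [-1.571, -0.0, 1.218]
force: [-1.2, 2.5, 2.2]
grip_width: 0.0306
```

Request:
step_arm:
  plan:
    - {"grip": 1,"slide": [0,0.0019,-0.0007],"spin": 0}
    - {"grip": 1,"slide": [0,0,0],"spin": 0}
    - {"grip": 1,"slide": [0,0,0],"spin": 0}

```text
time_s: 20.43
ee_pos: [0.5844, 0.0742, 0.1081]
eef_rot: [-1.571, -0.0, 1.218]
force: [-1.4, 3.5, 3.8]
grip_width: 0.0302
```

Request:
step_arm:
  plan:
    - {"grip": 1,"slide": [0,0.0019,-0.0007],"spin": 0}
    - {"grip": 1,"slide": [0,0,0],"spin": 0}
    - {"grip": 1,"slide": [0,0,0],"spin": 0}

```text
time_s: 20.68
ee_pos: [0.5851, 0.0739, 0.1062]
eef_rot: [-1.571, -0.0, 1.218]
force: [-2.3, 3.6, 3.6]
grip_width: 0.0303
```

```bash
python3 -c "
from h import *
shot('side','s18');shot('scene','c18');shot('wrist','w18')
crop('w18',200,190,150,120,5,'w18c')
o=get_obs();print(o['force'],o['moment'],o['ee_pos'],o['eef_rot'])"; python3 ov.py 21 -.0085 .027 0 d 18
```

```text
[-1.3818  3.2074  4.2265] [0.7147 0.2647 0.1013] [0.585  0.0739 0.1061] [-1.571  -0.0002  1.2176]
mouth [0.6109 0.0644 0.0757] axial 0.004093233908238824 lateral [-0.0004  0.0002 -0.0002] in tool [0.     0.0002 0.0005]
```

View pics/ov_d.png

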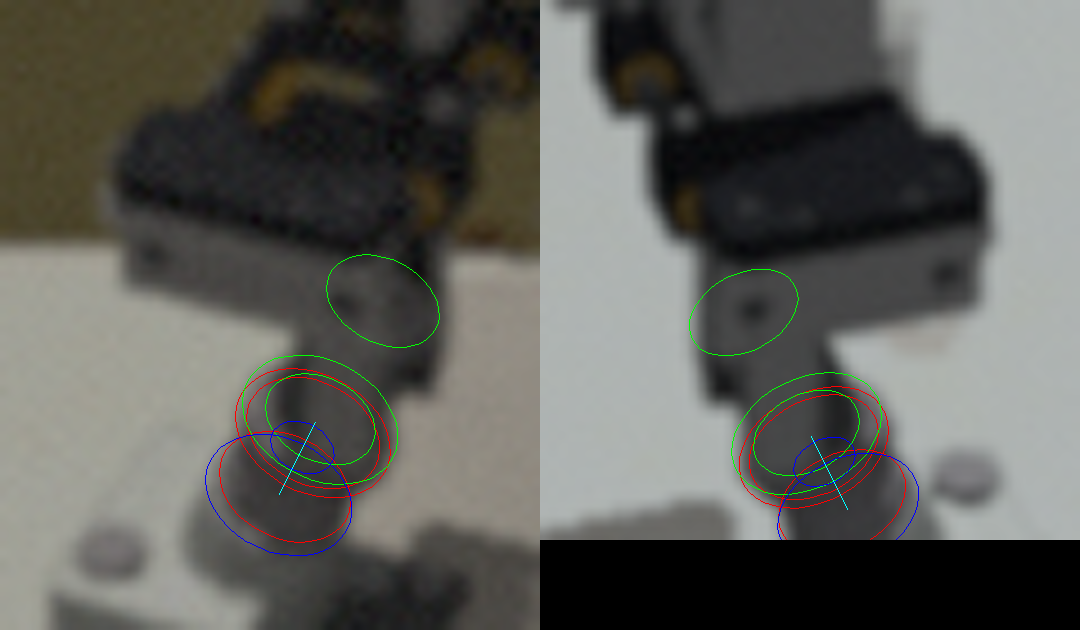

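View pics/w18c.png

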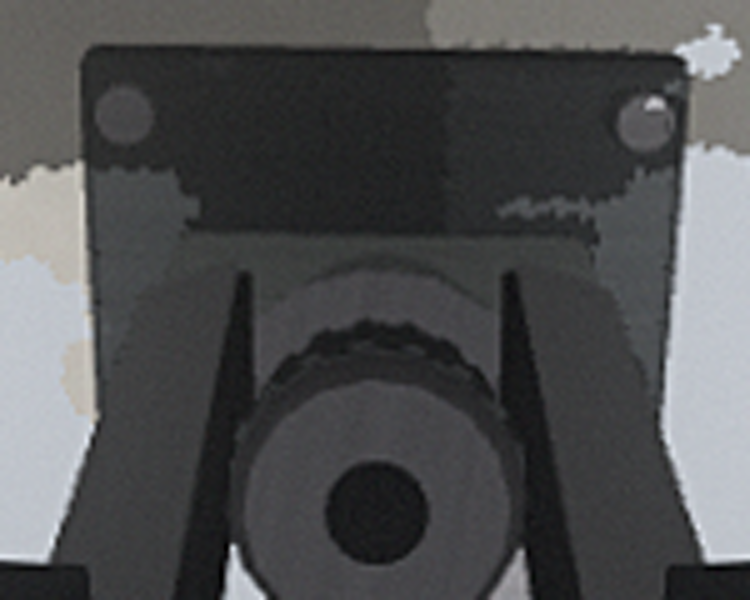

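Request:
step_arm:
  plan:
    - {"grip": 1,"slide": [0,0.0019,-0.0007],"spin": 0}
    - {"grip": 1,"slide": [0,0,0],"spin": 0}
    - {"grip": 1,"slide": [0,0,0],"spin": 0}

```text
time_s: 21.08
ee_pos: [0.5857, 0.0736, 0.1046]
eef_rot: [-1.571, -0.0, 1.218]
force: [-4.0, 3.5, 9.3]
grip_width: 0.0302
```

Request:
step_arm:
  plan:
    - {"grip": 1,"slide": [0,0.0019,-0.0007],"spin": 0}
    - {"grip": 1,"slide": [0,0,0],"spin": 0}
    - {"grip": 1,"slide": [0,0,0],"spin": 0}

```text
time_s: 21.33
ee_pos: [0.5864, 0.0735, 0.1039]
eef_rot: [-1.571, -0.0, 1.218]
force: [-9.6, 3.8, 19.2]
grip_width: 0.03
```

Request:
step_arm:
  plan:
    - {"grip": 1,"slide": [0,0.0014,-0.0005],"spin": 0}
    - {"grip": 1,"slide": [0,0,0],"spin": 0}
    - {"grip": 1,"slide": [0,0,0],"spin": 0}
  force: 60

```text
time_s: 21.58
ee_pos: [0.5868, 0.0735, 0.1039]
eef_rot: [-1.572, -0.001, 1.218]
force: [-17.8, 3.9, 31.9]
grip_width: 0.0302
```

```bash
python3 -c "
from h import *
shot('side','s19');shot('scene','c19');shot('wrist','w19')
crop('w19',200,190,150,120,5,'w19c')
o=get_obs();print(o['force'],o['moment'],o['ee_pos'],o['eef_rot'])"; python3 ov.py 21 -.0085 .027 0 e 19
```

```text
[-17.8394   3.7815  32.3238] [ 0.6071  3.3194 -0.0523] [0.5868 0.0735 0.1039] [-1.5719 -0.0008  1.2178]
mouth [0.6127 0.064  0.0734] axial 0.0013555138560584566 lateral [0.0005 0.0002 0.0001] in tool [ 0.0003 -0.0001 -0.0004]
```

View pics/ov_e.png

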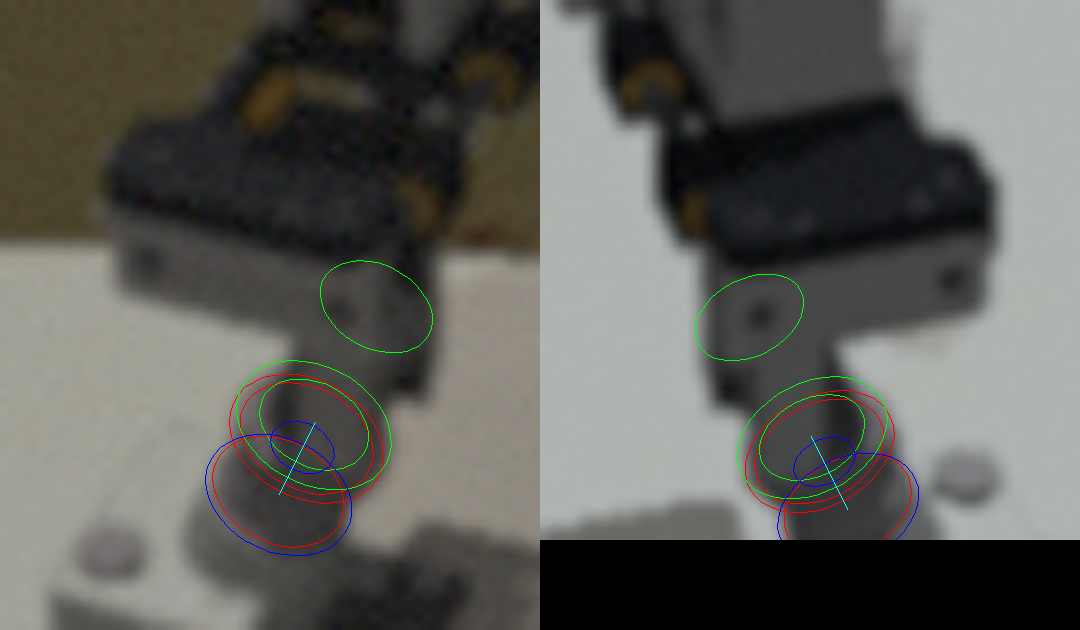

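View pics/w19c.png

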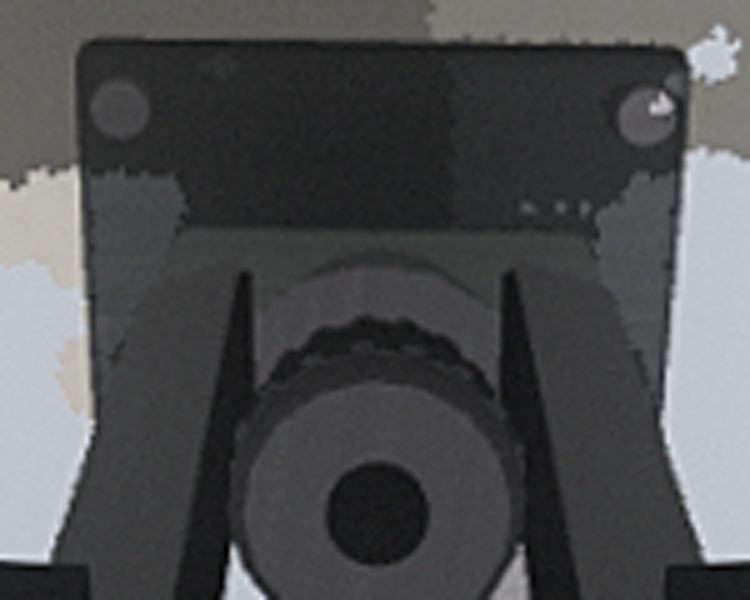

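```bash
python3 -c "
from h import *
crop('s19',235,180,50,50,12,'z1');crop('c19',270,170,50,50,12,'z2')
cv2.imwrite('pics/z.png',np.hstack([cv2.imread('pics/z1.png')[:, :],cv2.imread('pics/z2.png')])[:, :])
im=cv2.imread('pics/z.png');im=cv2.convertScaleAbs(im,alpha=1.8,beta=0);cv2.imwrite('pics/z.png',cv2.resize(im,(800,400)))
A=np.array([-.3211,.120,.9394])
for p in([.5838,.0744,.110],[.5844,.0742,.1081],[.585,.0739,.1062],[.5857,.0736,.1046],[.5864,.0735,.1039],[.5868,.0735,.1039]): print((np.array(p)-[.6126,.0637,.072])@A)
"
```

```text
0.04622888000000002
0.04422736000000001
0.04221384000000003
0.04045003000000001
0.03955568000000001
0.03942724000000002
```

View pics/z.png

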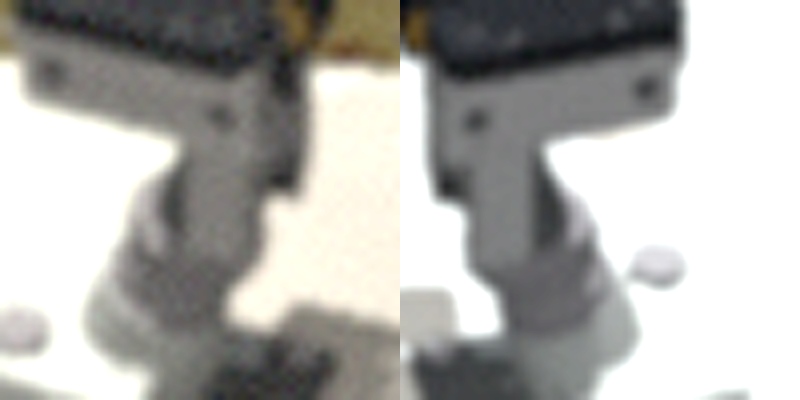

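Request:
step_arm:
  plan:
    - {"grip": 1,"slide": [0,-0.0005,0.0002],"spin": 0}
    - {"grip": 1,"slide": [0,0,0],"spin": 0}
    - {"grip": 1,"slide": [0,0,0],"spin": 0}

```text
time_s: 21.98
ee_pos: [0.5866, 0.0735, 0.1038]
eef_rot: [-1.572, -0.001, 1.218]
force: [-15.5, 4.6, 28.0]
grip_width: 0.03
```

Request:
step_arm:
  plan:
    - {"grip": 1,"slide": [0,-0.0005,0.0002],"spin": 0}
    - {"grip": 1,"slide": [0,0,0],"spin": 0}
    - {"grip": 1,"slide": [0,0,0],"spin": 0}

```text
time_s: 22.23
ee_pos: [0.5865, 0.0735, 0.1038]
eef_rot: [-1.572, -0.001, 1.218]
force: [-11.7, 4.7, 22.7]
grip_width: 0.0301
```

Request:
step_arm:
  plan:
    - {"grip": 1,"slide": [0,-0.0005,0.0002],"spin": 0}
    - {"grip": 1,"slide": [0,0,0],"spin": 0}
    - {"grip": 1,"slide": [0,0,0],"spin": 0}

```text
time_s: 22.48
ee_pos: [0.5863, 0.0735, 0.1039]
eef_rot: [-1.572, -0.0, 1.218]
force: [-9.1, 3.8, 17.4]
grip_width: 0.0305
```

```bash
python3 -c "
from h import *
o=get_obs();print(o['force'],o['moment'],o['ee_pos'],o['eef_rot'])"
```

```text
[-9.1148  3.7934 17.4166] [0.4995 1.7117 0.0447] [0.5863 0.0735 0.1039] [-1.5716 -0.0004  1.2175]
```

Request:
step_arm:
  plan:
    - {"grip": 1,"slide": [0,-0.0005,0.0002],"spin": 0}
    - {"grip": 1,"slide": [0,0,0],"spin": 0}
    - {"grip": 1,"slide": [0,0,0],"spin": 0}

```text
time_s: 22.73
ee_pos: [0.5861, 0.0735, 0.1039]
eef_rot: [-1.571, -0.0, 1.218]
force: [-7.5, 3.2, 13.7]
grip_width: 0.0299
```

Request:
step_arm:
  plan:
    - {"grip": 1,"slide": [0,-0.0005,0.0002],"spin": 0}
    - {"grip": 1,"slide": [0,0,0],"spin": 0}
    - {"grip": 1,"slide": [0,0,0],"spin": 0}

```text
time_s: 22.98
ee_pos: [0.5859, 0.0736, 0.1039]
eef_rot: [-1.571, -0.0, 1.218]
force: [-4.7, 3.8, 8.5]
grip_width: 0.0304
```

Request:
step_arm:
  plan:
    - {"grip": 1,"slide": [0,-0.0005,0.0002],"spin": 0}
    - {"grip": 1,"slide": [0,0,0],"spin": 0}
    - {"grip": 1,"slide": [0,0,0],"spin": 0}

```text
time_s: 23.23
ee_pos: [0.5857, 0.0736, 0.1044]
eef_rot: [-1.571, -0.0, 1.218]
force: [-4.4, 2.7, 8.8]
grip_width: 0.0297
```

Request:
step_arm:
  plan:
    - {"grip": 1,"slide": [0,-0.0005,0.0002],"spin": 0}
    - {"grip": 1,"slide": [0,0,0],"spin": 0}
    - {"grip": 1,"slide": [0,0,0],"spin": 0}

```text
time_s: 23.48
ee_pos: [0.5856, 0.0737, 0.1049]
eef_rot: [-1.571, -0.0, 1.217]
force: [-3.2, 3.3, 7.5]
grip_width: 0.0299
```

Request:
step_arm:
  plan:
    - {"grip": 1,"slide": [0,0.001,-0.0004],"spin": 0}
    - {"grip": 1,"slide": [0,0.001,-0.0003],"spin": 0}
    - {"grip": 1,"slide": [0,0.0008,-0.0003],"spin": 0}
    - {"grip": 1,"slide": [0,0,0],"spin": 0}
    - {"grip": 1,"slide": [0,0,0],"spin": 0}
    - {"grip": 1,"slide": [0,0,0],"spin": 0}
    - {"grip": 1,"slide": [0,0,0],"spin": 0}
    - {"grip": 1,"slide": [0,0,0],"spin": 0}

```text
time_s: 24.15
ee_pos: [0.5865, 0.0735, 0.1039]
eef_rot: [-1.572, -0.001, 1.218]
force: [-11.8, 3.8, 25.8]
grip_width: 0.0298
```

```bash
python3 -c "
from h import *
o=get_obs();print(o['force'],o['moment'],o['ee_pos'],o['eef_rot'])
shot('side','s20');shot('scene','c20');shot('wrist','w20')
crop('w20',200,190,150,120,5,'w20c')
S=np.array([.6126,.0637,.072]);A=np.array([-.3211,.120,.9394])
for z in(0,.0015):
  overlay('wrist','w20',S+z*A,A,'ow%d'%(z>0),(200,190,150,120),5)
for n,f,b in(('side','s20',(235,180,50,60)),('scene','c20',(270,165,50,60))): overlay(n,f,S,A,'o_'+f,b,8)
cv2.imwrite('pics/o20.png',np.hstack([cv2.imread('pics/o_s20.png'),cv2.imread('pics/o_c20.png')]))
c=cal('w20');
for z in(0,.002,.004,.008): 
  m=S+z*A;print(z,'top',proj('wrist',m+.08*A,c))
"
```

```text
[-11.8132   3.8299  25.7676] [ 0.576   2.4773 -0.0539] [0.5865 0.0735 0.1039] [-1.5719 -0.0006  1.2176]
0 top [277.0083 292.6333]
0.002 top [277.0416 293.4683]
0.004 top [277.0757 294.3243]
0.008 top [277.1465 296.1023]
```

View pics/ow0.png

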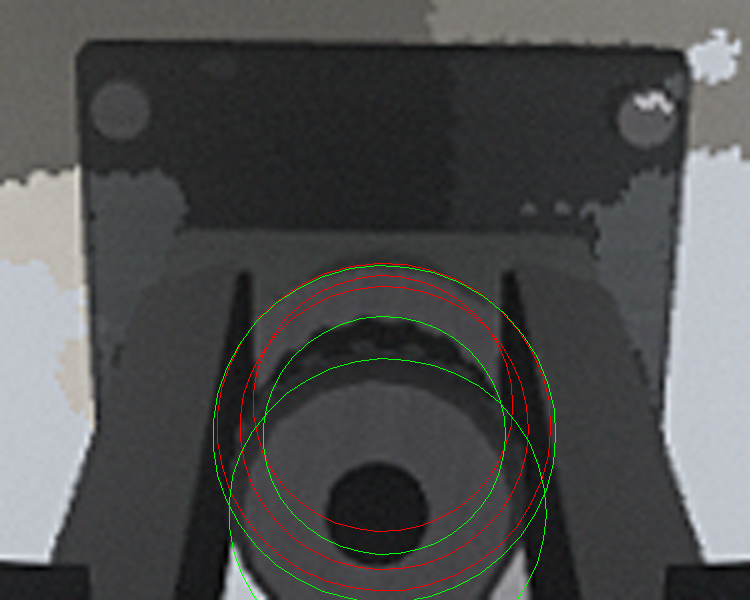

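View pics/o20.png

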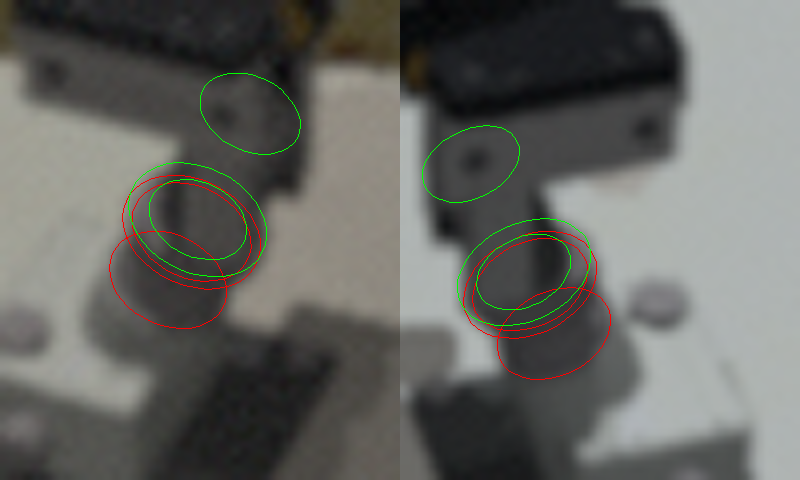

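```bash
python3 -c "
from station import *
o=get_obs();print(o['force'],o['joint_vel'],o['grip_width'])
print(hand_in())"
```

```text
[-12.09464185   3.65422481  26.6244121 ] [ 1.59879401e-04  1.31451009e-04 -1.35699017e-03  1.17837721e-03
 -6.34663070e-05 -1.62764209e-05] 0.030094262485762035
the job is handed in; nothing more can be done
None
```

I pressed and released the zero button, then pushed the logger onto the slanted nipple. I handed in at about 24.3 s with the logger still gripped at 60 N and pressed down at about 27 N. No verdict was reported.

**Button:** The closed fingers pressed it to its stop, with the tool at z = 0.064 m and about 19.5 N, and then lifted clear.

**Tilting the logger:** The arm can only slide and turn about the vertical, so the logger had to be leaned over inside the grip.
- Dragging its rim across the worktop did not work; it slid instead of tilting.
- Pushing its socket against the base plate edge and then the aluminium block gave a lean of about 20–21°, close to the nipple's 20°. This also moved it 8–9 mm off the pad centre, and I left it there.

**Checks that it is home:**
- It reached a rigid stop about 7 mm after first contact, close to the 8 mm given for the valve pin.
- When I eased off as a test, it stayed on the seat until the push fell to about 10 N, then crept out by about 1 mm. That fits the pin's spring pushing back. I pressed it home again and held it there.
- A model of the fully seated logger matched the side, scene and wrist pictures to within roughly 1 mm.

**What did not fit or was not checked:**
- The push force on the way in was about 6 N, lower than I expected with the pin and the sprung balls together. I also felt no distinct snap, so "home" rests on the rigid stop, the spring-back and the pictures.
- I never touched the bystanders as far as I could tell, but did not measure their positions at the end.

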